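# Clear the nest of the measuring stage and slide the brass nut home

### The job

Someone parked the lidded canister in the round nest of the measuring stage: lift it out by its handle and set it down gently, upright, on the cork pad beside the stage. Then nudge the big round brass nut across the plates, always sliding and never lifted, round whatever is in the way, until it drops flat into the nest. Leave the V-block and the two bushings on the stage where they stand.

Things in the scene. Friction and masses are not known exactly. Their poses are not given: they have to be found in the camera images.
- base: dark steel base slab of the measuring stage, fixed, 300 (x) x 480 (y) x 6 mm, origin at the centre of its underside. On it two ground steel plates lie side by side, each 280 (x) x 230 (y) x 12 mm, meeting without a step at y = 0: one flat sliding surface of 280 (x) x 460 (y) mm centred on the base, top 18 mm above the bench. The nest is in the +y or the -y plate (it varies).
- nest (a point): round flat-bottomed pocket, 100 mm diameter, 7 mm deep, in the middle of one of the two plates. The point is the centre of its mouth, level with the plates' top (18 mm above the bench); z up. At the start the canister's foot stands in it, on its floor.
- canister_grip (a point): lidded aluminium canister, 84 mm diameter (88 at the lid), 87 mm high, about 0.45 kg, with a rigid hoop handle. The point is the centre of the handle's black grip, a horizontal bar 16 mm thick and 52 mm long along this frame's y axis, 136 mm above the canister's underside; 41 mm free between bar and lid; thin uprights 41 mm either side along y. z up.
- canister_foot (a point): centre of the canister's underside, z up.
- pad_top (a point): fixed round cork pad on the bench beside the stage (left or right, it varies), 130 mm diameter, 6 mm thick. The point is the centre of its top. The canister is to stand wholly on it.
- nut_center (a point): round slotted brass nut lying flat on the plate without the nest: 88 mm diameter, 14 mm thick, flush dark plug in its bore, four dark rim slots; about 0.6 kg, slides with friction. The point is its centre, 7 mm above its underside; z up. It has 6 mm play all round in the nest, slides flat over the nest's edge and drops when nearly centred; then its top is 7 mm above the plates.
- vblock_center (a point): dark steel V-block (loose, leave alone) standing near the middle of the stage between nut and nest, 60 (x) x 50 (y) x 42 mm high, the point at its centre, 21 mm above the plates.
- bushing1_center (a point): brass flanged bushing (loose, leave alone) standing near the +y end of the stage, 44 mm diameter at its foot, 36 mm above, 40 mm high; the point is its centre, 20 mm above the plates.
- bushing2_center (a point): second, identical bushing (leave alone), near the -y end of the stage; the point is its centre, 20 mm above the plates.
- bin: fixed blue open parts bin, 120 (x) x 110 (y) x 50 mm high, on the bench at the side of the stage opposite to the cork pad, origin at the centre of its underside.
There are look-alikes about, which are no part of the job. Of the things like the part that bears nut_center, leave any that is pink; of the rest the smaller one is meant.

How it is judged:
By the outcome, as a careful person would: the job done as asked, in the order asked, and still so for the second after the job is handed in, with the robot touching nothing.
It also fails if it takes over 67 s, if anything falls off the work surface, if the arm or the gripper's body presses on something with over 40 N, if the wrist force passes 120 N, or if a joint passes its speed limit or range.

### The arm

A 6-joint arm with a two-finger parallel gripper is mounted at the origin on the work surface. World frame = base frame: x ahead of the robot, y to its left, z up, the work surface at z = 0. Lengths are in mm, angles in rad, forces in N, time in s.
With the tool pointing down it reaches from about 350 to 775 mm from the base axis. Payload 7.3 kg.
Tool frame: the origin (TCP) lies at the very end of the fingers, on their centre line; the grasp point (between the pads) lies 19 mm behind it; x points along the fingers, y is the direction in which the jaws open and shut, and the axes are right-handed (so a half turn about x gives the same grasp; the last joint's range is limited). The gripper opens to 92 mm and grips with 3 to 60 N. Pads are 19 mm wide; open, the fingers measure 130 mm over their backs; the gripper's body (75 mm by 190 mm) begins 47 mm behind the grasp point.
Start: joints at [-1.343, 0.342, 1.524, -0, 1.275, -0.146], TCP at [191.73, -488.758, 226.741] pointing down, gripper open.
Joint ranges: [-2.53, 2.53], [-0.77, 2.02], [0.04, 2.7], [-1, 4.14], [0.28, 2.66], [-3.11, 3.11]. Speed limits (rad/s): [2.57, 2.57, 3.14, 3.14, 3.14, 3.14].

### API

Orientations are given as [roll, pitch, yaw] about the fixed x, y, z axes, in that order (R = Rz(yaw) Ry(pitch) Rx(roll)).
In Python, from plant import sensors, capture, bot gives the robot as it stands.
- The arm moves only by the shell command python3 -m crank 'ROWS' [OPENING]. ROWS is JSON, a list of rows, each an object of numbers: "dx", "dy", "dz": the shift along the tool's x, y, z in cm; "spin": the turn about the tool's x in rad. A call has 1 to 20 rows; each row is the pose to reach, as a shift and turn from the pose commanded when the call began, along the tool's axes at that moment; what a row does not reach only later rows make up. A row lasts 1/12 s, in which the tool goes at most 41.7 mm and 7.16 degrees, less where a joint would pass 70% of its speed; a pose out of reach is approached as far as the arm can. A call with a gripper value outside its range is refused whole. OPENING is the opening in per cent of the stroke, from 0 (shut) to 100 (fully open), set as the call begins (- or left out, the last holds). The fingers move at their own pace and stop on an object; the grip force is fixed at half the most. Time passes only in rows, so rows that repeat a pose let the fingers close. It gives the time, the measured TCP pose, the force and the opening at its end, in the units of the state.
- sensors.get_obs(): the state, without advancing time (a new reading comes with each control period).
- capture(name): name is "side" or "top"; returns a dict with "frame" (480x640x3 uint8, blue, green, red), "vfov" (degrees; the focal length in pixels is half the picture's height over the tangent of half this angle, whatever the lens; pixels are square), "cx", "cy" (the principal point, pixels), "view" (4x4, takes a point from world to camera coordinates). Camera axes: x right, y down, z forward; pixel columns grow to the right and rows downward; lengths in mm; the calibration is good to about 2 mm. A picture is of the moment at which its call begins. There is no depth.
- bot.close_job(): hands the job in, once; it reports no verdict.
The state is a dict: "time": time; "joint_positions": joint angles; "dq": joint speeds; "tau": joint torques, N m; "tool_pos": TCP position; "tcp_rot": TCP orientation; "contact_force": force on the tool from outside, world axes, zero at the start; "moment": the same for the moment, N m; "grip_width": finger opening in mm.
Only numpy, scipy, OpenCV 4.12 (cv2) and the standard library are available. Lean on these libraries where they do the work, as an engineer would, in place of code of your own. Each camera call takes 0.05 s, during which the arm holds its last target.

## Working session

There is one attempt and no reset: what is moved stays moved. The work goes in short steps, Python scripts to look and compute and a shell command to move; the robot and the scene stay as the last step left them, time stands still between calls to the robot, and variables do not carry over. Pictures are saved under pics/ and viewed, and the job is handed in when it is done.

```bash
ls; mkdir -p pics; python3 - <<'E'
from plant import sensors, capture, bot
import cv2,json
print(sensors.get_obs())
for n in("side","top"):
    c=capture(n); cv2.imwrite(f"pics/{n}0.png",c["frame"]); print(n,c["vfov"],c["cx"],c["cy"],c["view"])
E
```

```text
pics
{'time': 0.0, 'joint_positions': array([-1.34300164e+00,  3.42770172e-01,  1.52500851e+00, -1.57763381e-05,
        1.27538642e+00, -1.45993546e-01]), 'dq': array([ 1.18983444e-03,  1.52497090e-03,  9.15173630e-04, -4.73981269e-05,
        2.56575860e-04,  1.59815560e-04]), 'tau': array([-1.09617954e-04, -4.31239200e+01, -2.44225895e+01,  7.18197436e-02,
        5.60576341e-02, -1.19292654e-04]), 'tool_pos': array([ 191.62895793, -488.34742703,  226.02329942]), 'tcp_rot': array([-1.70719641,  1.5692238 ,  1.80818908]), 'contact_force': array([-0.16122587,  0.45719226, -0.24040265]), 'moment': array([ 0.05365769, -0.03415571, -0.00092389]), 'grip_width': 91.64385743450033}
side 47.52230712173452 314.93478545292294 239.67888532543563 [[-9.58819759e-01 -2.84014958e-01 -4.15377429e-04  6.24895682e+02]
 [-1.84789678e-01  6.24949654e-01 -7.58479205e-01  1.86825979e+02]
 [ 2.15679030e-01 -7.27168092e-01 -6.51697110e-01  9.46232800e+02]
 [ 0.00000000e+00  0.00000000e+00  0.00000000e+00  1.00000000e+00]]
top 53.65311240603444 314.8732008841727 245.57378363619338 [[-1.29618846e-02 -9.99515978e-01 -2.82807387e-02  3.18991487e+01]
 [-9.87636725e-01  1.72164371e-02 -1.55811726e-01  6.47590124e+02]
 [ 1.56223203e-01  2.59114825e-02 -9.87381844e-01  1.05959453e+03]
 [ 0.00000000e+00  0.00000000e+00  0.00000000e+00  1.00000000e+00]]
```

View pics/side0.png

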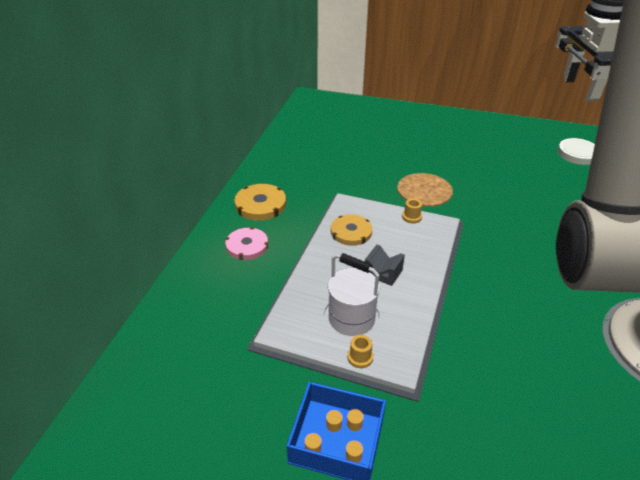

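View pics/top0.png

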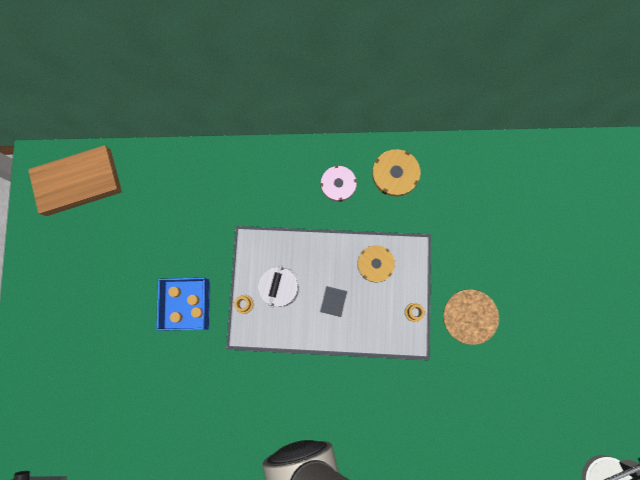

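The side view shows the canister at (352,300), the plate nut at (351,229), and the V-block at (385,265). The larger and pink nuts are off the stage. In the top view the canister's black grip is at (275,285), the nut at (376,264), the V-block at (334,302) and the pad at (471,317).

```bash
cat > h.py <<'E'
import numpy as np, cv2
from plant import sensors, capture, bot
def cam(n):
    c=capture(n); h=c["frame"].shape[0]; f=h/2/np.tan(np.radians(c["vfov"])/2)
    c["K"]=np.array([[f,0,c["cx"]],[0,f,c["cy"]],[0,0,1]]); return c
def ray(c,uv):
    V=np.array(c["view"]); R,t=V[:3,:3],V[:3,3]
    d=R.T@np.linalg.inv(c["K"])@np.array([uv[0],uv[1],1.]); return -R.T@t,d
def onz(c,uv,z):
    o,d=ray(c,uv); return o+d*(z-o[2])/d[2]
def tri(c1,u1,c2,u2):
    P1=c1["K"]@np.array(c1["view"])[:3]; P2=c2["K"]@np.array(c2["view"])[:3]
    X=cv2.triangulatePoints(P1,P2,np.array(u1,float).reshape(2,1),np.array(u2,float).reshape(2,1)).ravel(); X=X[:3]/X[3]
    o,d=ray(c1,u1);o2,d2=ray(c2,u2);n=np.cross(d,d2);n/=np.linalg.norm(n)
    return X,float(abs((o2-o)@n))
def proj(c,X):
    p=c["K"]@(np.array(c["view"])[:3]@np.append(X,1)); return p[:2]/p[2]
def blobs(m,amin=60):
    m=cv2.morphologyEx(m.astype(np.uint8)*255,cv2.MORPH_OPEN,np.ones((2,2),np.uint8))
    cs,_=cv2.findContours(m,cv2.RETR_EXTERNAL,cv2.CHAIN_APPROX_NONE)
    return [c for c in cs if cv2.contourArea(c)>amin]
E
python3 - <<'E'
from h import *
for n in("side","top"):
    c=cam(n); hsv=cv2.cvtColor(c["frame"],cv2.COLOR_BGR2HSV); H,S,V=cv2.split(hsv)
    print(n)
    masks=dict(brass=(H>12)&(H<28)&(S>150)&(V>90), dark=(V<65)&(S<120), cork=(H<18)&(S>80)&(V>60),grey=(S<60)&(V>110))
    for k,m in masks.items():
        for b in blobs(m):
            x,y,w,h=cv2.boundingRect(b); hull=cv2.convexHull(b)
            e=cv2.fitEllipse(hull) if len(hull)>5 else None
            print(k,(x,y,w,h),cv2.contourArea(b), e and [np.round(e[0],1).tolist(),np.round(e[1],1).tolist(),round(e[2])])
# zoom
    x0,y0=(250,180) if n=="side" else (220,220)
    cv2.imwrite(f"pics/{n}z.png",cv2.resize(c["frame"][y0:y0+ (200 if n=="side" else 150),x0:x0+220],None,fx=3,fy=3,interpolation=cv2.INTER_CUBIC)[:600])
E
```

```text
side
brass (348, 443, 15, 19) 207.0 [[354.9, 452.2], [15.2, 19.5], 179]
brass (307, 435, 14, 17) 167.5 [[314.3, 443.4], [15.1, 17.2], 146]
brass (329, 412, 13, 20) 196.0 [[334.5, 421.6], [14.6, 19.7], 2]
brass (350, 411, 13, 20) 200.5 [[355.7, 420.4], [14.0, 20.6], 5]
brass (349, 337, 25, 31) 556.5 [[361.2, 352.4], [25.1, 32.2], 2]
brass (333, 217, 39, 28) 803.5 [[352.2, 230.1], [28.6, 39.5], 94]
brass (404, 200, 19, 23) 310.5 [[413.5, 211.1], [19.9, 25.0], 8]
brass (236, 185, 51, 36) 1318.5 [[261.0, 202.4], [35.7, 50.9], 86]
brass (578, 0, 14, 26) 110.5 [[584.5, 12.1], [10.6, 32.2], 16]
brass (365, 0, 239, 126) 22222.5 [[491.3, 57.5], [152.5, 286.7], 96]
dark (381, 262, 23, 24) 221.0 [[392.0, 270.2], [18.3, 33.8], 24]
dark (341, 255, 32, 18) 217.5 [[356.9, 263.2], [13.5, 33.9], 110]
dark (558, 205, 35, 85) 2205.0 [[574.9, 246.7], [34.8, 85.2], 1]
dark (568, 64, 13, 19) 122.5 [[574.1, 72.0], [8.2, 29.4], 19]
dark (585, 63, 10, 12) 66.5 [[589.4, 67.5], [9.1, 13.9], 164]
dark (560, 40, 12, 13) 60.5 [[565.8, 45.7], [12.3, 13.2], 159]
dark (561, 0, 79, 216) 1869.0 [[616.7, 105.9], [146.7
[... 791 characters left out ...]
 [11.8, 15.8], 73]
dark (324, 469, 24, 11) 87.0 [[334.8, 475.7], [10.8, 25.2], 107]
dark (266, 441, 65, 26) 729.5 [[297.5, 452.9], [19.1, 65.9], 73]
cork (445, 291, 54, 54) 2234.0 [[471.7, 317.6], [52.9, 55.3], 140]
cork (30, 147, 92, 70) 4024.0 [[75.5, 182.2], [76.3, 95.3], 71]
cork (0, 147, 14, 8) 86.0 None
grey (586, 458, 54, 22) 690.5 [[611.7, 471.6], [28.2, 53.8], 86]
grey (265, 450, 72, 30) 570.0 [[302.9, 465.2], [27.9, 82.2], 80]
grey (230, 230, 200, 128) 22951.0 [[331.2, 297.5], [180.8, 229.0], 93]
grey (0, 178, 12, 118) 678.0 [[39.9, 94.1], [39.7, 179.8], 0]
grey (322, 167, 36, 34) 903.0 [[339.1, 183.3], [33.9, 36.4], 99]
grey (0, 154, 14, 21) 191.5 [[6.2, 162.8], [14.7, 27.5], 179]
```

```bash
ls pics
```

```text
side0.png
sidez.png
top0.png
topz.png
```

View pics/sidez.png

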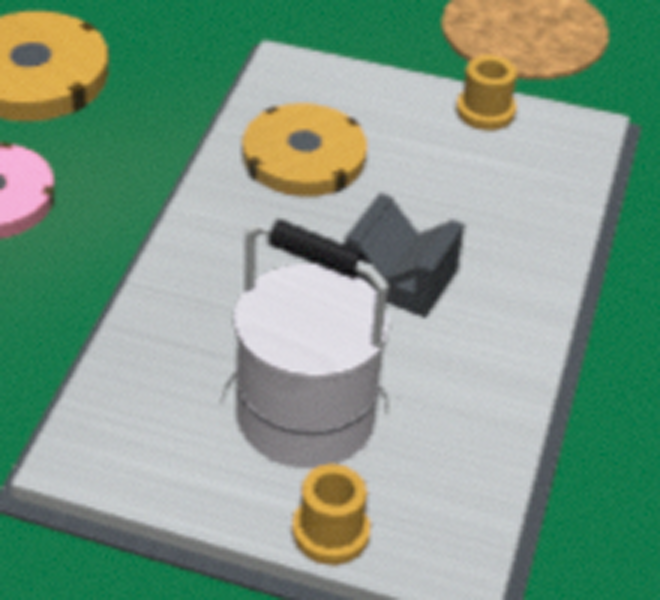

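View pics/topz.png

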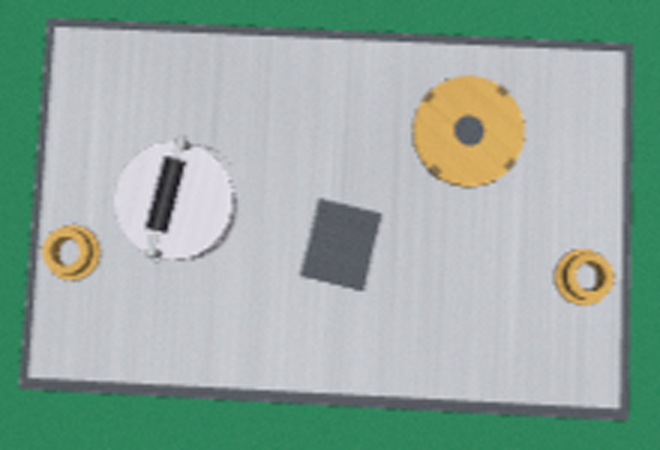

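```bash
python3 - <<'E'
from h import *
s,t=cam("side"),cam("top")
def msk(c,f,roi,amin=25):
    x0,y0,x1,y1=roi; hsv=cv2.cvtColor(c["frame"],cv2.COLOR_BGR2HSV).astype(int)
    m=np.zeros(hsv.shape[:2],bool); m[y0:y1,x0:x1]=f(hsv[y0:y1,x0:x1,0],hsv[y0:y1,x0:x1,1],hsv[y0:y1,x0:x1,2]); b=blobs(m,amin)
    return max(b,key=cv2.contourArea)
def cen(b): 
    M=cv2.moments(b); return M["m10"]/M["m00"],M["m01"]/M["m00"]
# bar
gs=msk(s,lambda h,s,v:v<45,(335,245,375,280)); gt=msk(t,lambda h,s,v:v<70,(262,265,292,305))
print("bar px",cen(gs),cen(gt),cv2.minAreaRect(gs),cv2.minAreaRect(gt))
X,e=tri(s,cen(gs),t,cen(gt)); print("grip",X,e)
bp=cv2.boxPoints(cv2.minAreaRect(gt)); 
l=cv2.fitLine(gt,cv2.DIST_L2,0,.01,.01).ravel(); c0=np.array(cen(gt)); a=onz(t,c0-12*l[:2],X[2]);b=onz(t,c0+12*l[:2],X[2]); print("bar dir",np.degrees(np.arctan2(*(b-a)[[1,0]])))
# plugs / nut
ns=msk(s,lambda h,s,v:(s<90)&(v<110),(342,220,362,236),10); nt=msk(t,lambda h,s,v:(s<110)&(v<120),(366,254,388,274),10)
print("plug",cen(ns),cen(nt),tri(s,cen(ns),t,cen(nt)), onz(s,cen(ns),32),onz(t,cen(nt),32))
bt=msk(t,lambda h,s,v:(h>10)&(h<28)&(s>100),(350,240,400,288)); (e0,ax,_)=cv2.fitEllipse(cv2.convexHull(bt)); print("nut",e0,ax,onz(t,e0,32))
# pad
ps=msk(s,lambda h,s,v:(h<20)&(s>80)&(v>60),(395,170,460,207)); pt=msk(t,lambda h,s,v:(h<25)&(s>60)&(v>60),(440,285,505,350))
for n,c,b in(("s",s,ps),("t",t,pt)):
    e0,ax,_=cv2.fitEllipse(cv2.convexHull(b)); print("pad",n,e0,ax,onz(c,e0,6))
print("padtri",tri(s,cv2.fitEllipse(cv2.convexHull(ps))[0],t,cv2.fitEllipse(cv2.convexHull(pt))[0]))
# bushings top ring (dark bore) & vblock
for nm,r in(("b1",(230,290,258,318)),("b2",(400,298,430,326))):
    b=msk(t,lambda h,s,v:(h>10)&(h<28)&(s>100),r); e0,ax,_=cv2.fitEllipse(cv2.convexHull(b)); print(nm,e0,ax,onz(t,e0,24))
vt=msk(t,lambda h,s,v:v<115,(315,280,355,322)); r=cv2.minAreaRect(vt); print("vb",r,[onz(t,p,60).round(0)[:2] for p in cv2.boxPoints(r)], onz(t,r[0],60))
# stage corners from bright plate+edge (green complement)
st=msk(t,lambda h,s,v:~((h>50)&(h<90)&(s>100)),(215,215,442,370)); q=cv2.approxPolyDP(cv2.convexHull(st),8,True).reshape(-1,2); print(q,[onz(t,p,6).round(0)[:2] for p in q])
pl=msk(t,lambda h,s,v:(s<60)&(v>130),(215,215,442,370)); q=cv2.approxPolyDP(cv2.convexHull(pl),8,True).reshape(-1,2); print(q,[onz(t,p,18).round(0)[:2] for p in q])
pl=msk(s,lambda h,s,v:(s<60)&(v>120),(240,190,470,395)); q=cv2.approxPolyDP(cv2.convexHull(pl),8,True).reshape(-1,2); print(q,[onz(s,p,18).round(0)[:2] for p in q])
E
```

```text
bar px (355.208547008547, 264.84786324786324) (277.47263681592034, 286.78606965174123) ((355.0689697265625, 264.8276062011719), (28.597082138061523, 4.828078746795654), 21.801406860351562) ((277.75384521484375, 286.0692443847656), (2.5434677600860596, 23.06662368774414), 15.255120277404785)
grip [549.88975258 100.85904273 140.07699575] 5.773777426384129
bar dir -14.956827118449068
plug (352.09375, 227.6875) (376.89814814814815, 264.10185185185185) (array([ 605.72589203, -123.23946057,   30.21875267]), 2.2089409310428323) [ 606.25574002 -121.11896362   32.        ] [ 604.25856631 -123.17401804   32.        ]
nut (376.7315979003906, 264.29241943359375) (36.12598419189453, 36.24437713623047) [ 603.81296115 -122.76756139   32.        ]
pad s (425.64300537109375, 190.34597778320312) (31.6285457611084, 53.93806838989258) [ 478.24301077 -337.13765003    6.        ]
pad t (471.5132141113281, 317.564208984375) (53.35977554321289, 56.05101013183594) [ 476.84251259 -344.04342332    6.        ]
padtri (array([ 4.77868999e+02, -3.45811694e+02,  6.80406464e-03]), 1.7740915561771056)
b1 (244.382995
[... 166 characters left out ...]
8457, 18.663789749145508) [ 489.2705105  -209.06772177   24.        ]
vb ((334.2059020996094, 302.176513671875), (20.37299156188965, 25.951311111450195), 14.03624439239502) [array([493.,  10.]), array([550.,  -6.]), array([538., -51.]), array([481., -35.])] [515.40754757 -20.49813275  60.        ]
[[237 227]
 [431 235]
 [430 360]
 [228 350]] [array([705., 215.]), array([ 676., -259.]), array([ 380., -242.]), array([408., 232.])]
[[239 230]
 [428 238]
 [427 356]
 [230 346]] [array([695., 207.]), array([ 667., -249.]), array([ 390., -233.]), array([418., 225.])]
[[338 195]
 [459 220]
 [415 390]
 [255 343]] [array([ 669., -244.]), array([ 393., -229.]), array([420., 227.]), array([696., 211.])]
```

```bash
python3 - <<'E'
from h import *
s,t=cam("side"),cam("top")
gs=cv2.cvtColor(s["frame"],cv2.COLOR_BGR2HSV)[...,2];gt=cv2.cvtColor(t["frame"],cv2.COLOR_BGR2HSV)[...,2]
print(gt[270:302,264:288:1]); print(gs[252:276,338:378])
E
```

```text
[[200 199 194 215 222 224 225 227 226 224 225 224 224 213 199 210 191 206
  222 222 225 223 224 227]
 [201 191 215 223 222 223 225 226 226 225 224 224 223 220 208 213 218 223
  224 224 224 222 225 228]
 [203 216 223 222 222 223 224 226 225 225 168 110 112 157 174 184 214 222
  224 224 224 222 225 227]
 [220 223 222 221 222 224 226 227 225 224 156  51  55  80  92 102 162 184
  215 224 224 222 225 228]
 [224 224 223 221 223 225 227 227 223 203 120  42  51  77  72  60  60  85
  196 225 223 224 225 227]
 [225 222 223 222 224 225 228 224 226 179  92  45  58  82  71  49  43 145
  213 225 223 224 225 227]
 [225 222 221 222 222 227 224 226 224 161  65  49  66  83  69  43  41 190
  224 225 222 223 227 227]
 [224 223 221 222 223 225 227 225 224 154  45  50  69  77  63  45  69 192
  225 224 222 225 226 226]
 [223 224 221 222 224 226 227 225 201 124  42  54  77  73  53  43 106 201
  225 222 222 225 227 227]
 [224 223 220 222 225 227 226 223 164  65  47  63  84  71  51  45 142 210
  224 222 222 226 228 224]
 [223 222 220 224 226 227 225 226 162  65  47  68  84  63  46  37 190 224
  225 222 223 22
[... 5441 characters left out ...]
  95 129 166
  192 192 150 107]
 [227 229 230 231 231 230 229 230 227 227 228 228 228 227 228 231 229 229
  228 230 229 225 227 226 220 213 207 184 134  86 100 118 101  75  82 127
  169 194 188 145]
 [226 225 228 229 228 230 229 229 228 227 228 228 228 226 227 227 227 228
  230 228 228 229 228 227 226 225 225 223 212 191 197 209 196 144  88  94
  138 178 198 181]
 [229 228 229 225 226 228 229 229 230 229 230 227 228 227 228 226 228 228
  227 230 230 231 229 227 229 228 227 228 225 223 223 229 226 218 171 105
  106 148 185 194]
 [228 227 227 228 228 227 225 225 227 228 231 231 230 229 227 227 226 226
  228 226 228 228 229 231 228 228 228 228 228 225 225 229 229 229 220 173
  117 117 161 183]]
```

```bash
cat >> h.py <<'E'
def blob(c,thr,roi):
    x0,y0,x1,y1=roi; v=cv2.cvtColor(c["frame"],cv2.COLOR_BGR2HSV)[...,2]; m=np.zeros(v.shape,bool); m[y0:y1,x0:x1]=v[y0:y1,x0:x1]<thr
    return max(blobs(m,15),key=cv2.contourArea)
E
python3 - <<'E'
from h import *
s,t=cam("side"),cam("top")
bs=blob(s,70,(336,248,372,278)); bt=blob(t,125,(264,268,288,300))
rs,rt=cv2.minAreaRect(bs),cv2.minAreaRect(bt); print(rs,rt)
X,e=tri(s,rs[0],t,rt[0]); print("grip",X,e, proj(s,X),proj(t,X))
l=cv2.fitLine(bt,cv2.DIST_L2,0,.01,.01).ravel(); c0=np.array(rt[0]); a=onz(t,c0-11*l[:2],X[2]);b=onz(t,c0+11*l[:2],X[2]); print("bar dir",np.degrees(np.arctan2(*(b-a)[[1,0]])))
for z in(140,147): print(z,onz(s,rs[0],z),onz(t,rt[0],z))
from scipy.spatial.transform import Rotation as R
o=sensors.get_obs(); print(R.from_euler('xyz',o["tcp_rot"]).as_matrix().round(4), o["tool_pos"])
# lid ellipse top for check
hsv=cv2.cvtColor(t["frame"],cv2.COLOR_BGR2HSV); 
E
```

```text
((356.680419921875, 262.53094482421875), (31.8055419921875, 10.984758377075195), 21.037511825561523) ((275.7137145996094, 285.32366943359375), (6.9568915367126465, 24.477951049804688), 14.931416511535645)
grip [549.48617361 103.33940725 148.17649696] 0.5677408525199681 [356.82759344 262.5584309 ] [275.69538213 285.1711932 ]
bar dir -14.344580002769927
140 [551.34144711  94.69814934 140.        ] [549.77482429 104.20035496 140.        ]
147 [549.96391851 102.09956306 147.        ] [549.25184741 103.43008863 147.        ]
[[-0.      0.3652 -0.9309]
 [ 0.     -0.9309 -0.3652]
 [-1.     -0.      0.    ]] [ 191.71918525 -488.73110367  226.70872774]
```

```bash
cat >> h.py <<'E'
from scipy.spatial.transform import Rotation as Rot
def go(P,head=None):
    """shift in tool axes (cm) and spin to bring TCP to P, tool y heading (deg), tool down"""
    o=sensors.get_obs(); M=Rot.from_euler('xyz',o["tcp_rot"]).as_matrix(); d=M.T@(np.array(P,float)-o["tool_pos"])/10
    h=np.degrees(np.arctan2(M[1,1],M[0,1])); s=0 if head is None else -np.radians((head-h+180)%360-180)
    print("dx %.2f dy %.2f dz %.2f spin %.3f"%(*d,s),"head %.1f"%h,"pos",o["tool_pos"].round(1),"F",o["contact_force"].round(1),"w %.1f"%o["grip_width"],"t %.2f"%o["time"],"q",o["joint_positions"].round(2))
E
python3 -c "
from h import *
go([549.5,103.3,215],-104.3)"
```

```text
dx 1.17 dy -42.05 dz -54.93 spin 0.623 head -68.6 pos [ 191.7 -488.7  226.7] F [-0.5  0.6 -0.9] w 91.7 t 0.50 q [-1.34  0.34  1.52 -0.    1.28 -0.15]
```

```bash
python3 -m crank '[{"dx":0,"dy":-21,"dz":-27.5,"spin":0.3},{"dx":0,"dy":-21,"dz":-27.5,"spin":0.3},{"dx":0,"dy":-21,"dz":-27.5,"spin":0.3},{"dx":0,"dy":-21,"dz":-27.5,"spin":0.3},{"dx":0,"dy":-21,"dz":-27.5,"spin":0.3},{"dx":0,"dy":-21,"dz":-27.5,"spin":0.3},{"dx":0,"dy":-21,"dz":-27.5,"spin":0.3},{"dx":0,"dy":-21,"dz":-27.5,"spin":0.3},{"dx":0,"dy":-42,"dz":-54.9,"spin":0.62},{"dx":0,"dy":-42,"dz":-54.9,"spin":0.62},{"dx":0,"dy":-42,"dz":-54.9,"spin":0.62},{"dx":0,"dy":-42,"dz":-54.9,"spin":0.62},{"dx":0,"dy":-42,"dz":-54.9,"spin":0.62},{"dx":0,"dy":-42,"dz":-54.9,"spin":0.62},{"dx":0,"dy":-42,"dz":-54.9,"spin":0.62},{"dx":0,"dy":-42,"dz":-54.9,"spin":0.62},{"dx":0,"dy":-42,"dz":-54.9,"spin":0.62},{"dx":0,"dy":-42,"dz":-54.9,"spin":0.62},{"dx":0,"dy":-42,"dz":-54.9,"spin":0.62},{"dx":0,"dy":-42,"dz":-54.9,"spin":0.62}]' 100; python3 -c "
from h import *
go([549.5,103.3,128.5],-104.3)"
```

```text
time: 2.17
tool_pos: [549.0, 102.7, 226.3]
tcp_rot: [0.769, 1.569, -2.617]
contact_force: [-0.7, -0.4, 0.4]
grip_width: 92.0
dx 9.78 dy -0.08 dz -0.04 spin 0.005 head -104.0 pos [549.  102.7 226.3] F [-0.7 -0.4  0.4] w 92.0 t 2.17 q [ 0.05  0.4   1.43 -0.    1.31  1.86]
```

```bash
python3 -m crank '[{"dx":3},{"dx":6},{"dx":8},{"dx":9.3},{"dx":9.7,"dy":-0.05},{"dx":9.7,"dy":-0.05},{"dx":9.7,"dy":-0.05}]' ; python3 -c "
from h import *
go([549.5,103.3,128.5],-104.3)
t,s=cam('top'),cam('side')
a=cv2.resize(t['frame'][210:360,180:380],None,fx=2,fy=2); b=cv2.resize(s['frame'][210:360,260:460],None,fx=2,fy=2)
cv2.imwrite('pics/g1.png',np.hstack([a,b]))"
```

```text
dx 9.78 dy -0.08 dz -0.04 spin 0.005 head -104.0 pos [549.  102.7 226.3] F [-0.7 -0.4  0.4] w 92.0 t 2.17 q [ 0.05  0.4   1.43 -0.    1.31  1.86]invalid input at $[0]: expected keys dx, dy, dz, spin
```

View pics/g1.png

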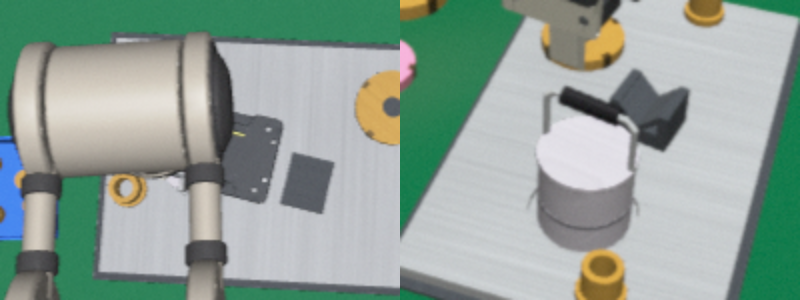

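The rows need all four keys. The picture shows the gripper above the canister and nothing touched. I'll descend now.

```bash
python3 -m crank '[{"dx":3,"dy":0,"dz":0,"spin":0},{"dx":6,"dy":0,"dz":0,"spin":0},{"dx":8,"dy":0,"dz":0,"spin":0},{"dx":9.3,"dy":0,"dz":0,"spin":0},{"dx":9.8,"dy":-0.05,"dz":0,"spin":0},{"dx":9.8,"dy":-0.05,"dz":0,"spin":0},{"dx":9.8,"dy":-0.05,"dz":0,"spin":0}]' ; python3 -c "
from h import *
go([549.5,103.3,128.5],-104.3)
t,s=cam('top'),cam('side')
a=cv2.resize(t['frame'][210:360,180:380],None,fx=2,fy=2); b=cv2.resize(s['frame'][210:360,260:460],None,fx=2,fy=2)
cv2.imwrite('pics/g2.png',np.hstack([a,b]))"
```

```text
time: 2.85
tool_pos: [549.9, 102.4, 129.6]
tcp_rot: [-2.993, 1.57, -0.099]
contact_force: [0.4, 0.2, 0.5]
grip_width: 91.8
dx 0.11 dy -0.08 dz 0.06 spin 0.002 head -104.2 pos [549.9 102.4 129.6] F [0.4 0.2 0.5] w 91.8 t 2.85 q [ 0.05  0.5   1.57 -0.    1.08  1.87]
```

View pics/g2.png

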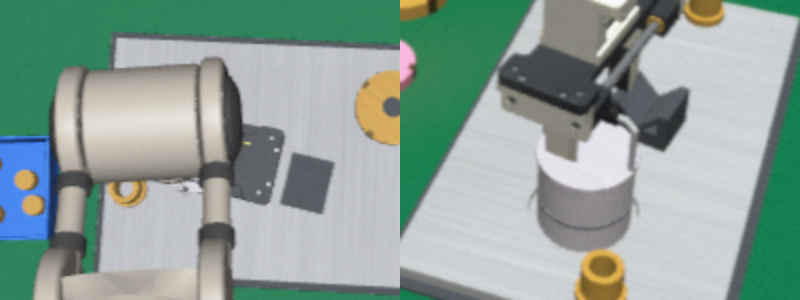

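The fingers straddle the black bar. Next I'll close them.

```bash
python3 -m crank '[{"dx":0,"dy":0,"dz":0,"spin":0},{"dx":0,"dy":0,"dz":0,"spin":0},{"dx":0,"dy":0,"dz":0,"spin":0},{"dx":0,"dy":0,"dz":0,"spin":0},{"dx":0,"dy":0,"dz":0,"spin":0},{"dx":0,"dy":0,"dz":0,"spin":0},{"dx":0,"dy":0,"dz":0,"spin":0},{"dx":0,"dy":0,"dz":0,"spin":0},{"dx":0,"dy":0,"dz":0,"spin":0},{"dx":0,"dy":0,"dz":0,"spin":0}]' 0
```

```text
time: 3.78
tool_pos: [549.6, 103.2, 128.7]
tcp_rot: [1.572, 1.571, -1.816]
contact_force: [-0.5, 0.7, 0.1]
grip_width: 29.6
```

```bash
python3 -m crank '[{"dx":0,"dy":0,"dz":0,"spin":0},{"dx":0,"dy":0,"dz":0,"spin":0},{"dx":0,"dy":0,"dz":0,"spin":0},{"dx":0,"dy":0,"dz":0,"spin":0},{"dx":0,"dy":0,"dz":0,"spin":0}]'
```

```text
time: 4.2
tool_pos: [549.6, 103.4, 128.7]
tcp_rot: [-1.844, 1.571, 1.052]
contact_force: [0.6, 1.6, 0.1]
grip_width: 14.8
```

```bash
python3 -m crank '[{"dx":0,"dy":0,"dz":0,"spin":0},{"dx":0,"dy":0,"dz":0,"spin":0},{"dx":-0.4,"dy":0,"dz":0,"spin":0},{"dx":-1,"dy":0,"dz":0,"spin":0},{"dx":-2,"dy":0,"dz":0,"spin":0},{"dx":-3,"dy":0,"dz":0,"spin":0},{"dx":-3,"dy":0,"dz":0,"spin":0},{"dx":-3,"dy":0,"dz":0,"spin":0}]'; python3 -c "
from h import *
go([477.5,-344,215],None)
t,s=cam('top'),cam('side')
a=cv2.resize(t['frame'][210:360,180:380],None,fx=2,fy=2); b=cv2.resize(s['frame'][210:360,260:460],None,fx=2,fy=2)
cv2.imwrite('pics/g3.png',np.hstack([a,b]))"
```

```text
time: 4.87
tool_pos: [550.2, 103.1, 159.8]
tcp_rot: [-2.938, 1.568, -0.043]
contact_force: [-0.8, 0.1, -4.7]
grip_width: 15.0
dx -5.54 dy 45.13 dz -3.86 spin 0.000 head -104.1 pos [550.2 103.1 159.8] F [-0.8  0.1 -4.7] w 15.0 t 4.87 q [ 0.05  0.46  1.53 -0.    1.15  1.87]
```

View pics/g3.png

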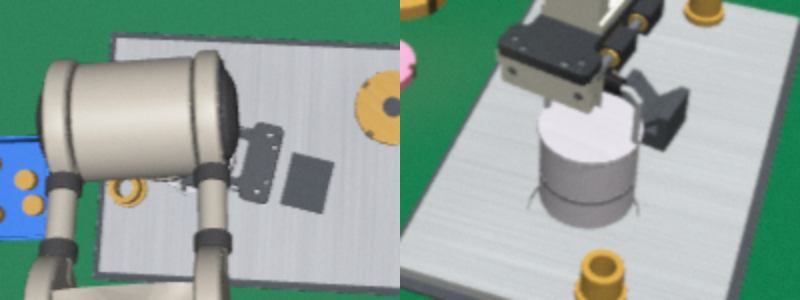

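Lifted cleanly: the wrist reads 4.7 N, which fits 0.45 kg, and the canister's foot is clear of the nest. I'll raise it further and then carry it.

```bash
python3 -m crank '[{"dx":-1,"dy":0,"dz":0,"spin":0},{"dx":-2.5,"dy":0,"dz":0,"spin":0},{"dx":-4,"dy":0,"dz":0,"spin":0},{"dx":-5,"dy":0.5,"dz":0,"spin":0},{"dx":-5.6,"dy":1.5,"dz":-0.1,"spin":0},{"dx":-5.6,"dy":3,"dz":-0.2,"spin":0},{"dx":-5.6,"dy":5,"dz":-0.4,"spin":0},{"dx":-5.6,"dy":8,"dz":-0.7,"spin":0},{"dx":-5.6,"dy":11,"dz":-1,"spin":0},{"dx":-5.6,"dy":14,"dz":-1.2,"spin":0},{"dx":-5.6,"dy":17,"dz":-1.5,"spin":0},{"dx":-5.6,"dy":20,"dz":-1.7,"spin":0},{"dx":-5.6,"dy":23,"dz":-2,"spin":0},{"dx":-5.6,"dy":26,"dz":-2.2,"spin":0},{"dx":-5.6,"dy":29,"dz":-2.5,"spin":0},{"dx":-5.6,"dy":32,"dz":-2.7,"spin":0},{"dx":-5.6,"dy":35,"dz":-3,"spin":0},{"dx":-5.6,"dy":38,"dz":-3.2,"spin":0},{"dx":-5.6,"dy":40,"dz":-3.4,"spin":0},{"dx":-5.6,"dy":42,"dz":-3.6,"spin":0}]'; python3 -m crank '[{"dx":0,"dy":1.5,"dz":-0.2,"spin":0},{"dx":0,"dy":2.5,"dz":-0.3,"spin":0},{"dx":0,"dy":3,"dz":-0.3,"spin":0},{"dx":0,"dy":3.1,"dz":-0.3,"spin":0},{"dx":0,"dy":3.1,"dz":-0.3,"spin":0},{"dx":0,"dy":3.1,"dz":-0.3,"spin":0},{"dx":0,"dy":3.1,"dz":-0.3,"spin":0},{"dx":0,"dy":3.1,"dz":-0.3,"spin":0}]';python3 -c "
from h import *
go([477.5,-344,123.5],None)
t,s=cam('top'),cam('side')
a=cv2.resize(t['frame'][190:370,360:560],None,fx=2,fy=2); b=cv2.resize(s['frame'][80:260,330:530],None,fx=2,fy=2)
cv2.imwrite('pics/g4.png',np.hstack([a,b]))"
```

```text
time: 6.63
tool_pos: [480.5, -315.0, 214.3]
tcp_rot: [-0.125, 1.569, 2.769]
contact_force: [0.9, 0.8, -5.5]
grip_width: 14.8
time: 7.3
tool_pos: [477.8, -342.9, 214.9]
tcp_rot: [-3.013, 1.571, -0.116]
contact_force: [-0.3, 0.6, -5.2]
grip_width: 15.1
dx 9.14 dy 0.11 dz 0.00 spin 0.000 head -104.0 pos [ 477.8 -342.9  214.9] F [-0.3  0.6 -5.2] w 15.1 t 7.30 q [-0.75  0.47  1.36  0.    1.31  1.06]
```

View pics/g4.png

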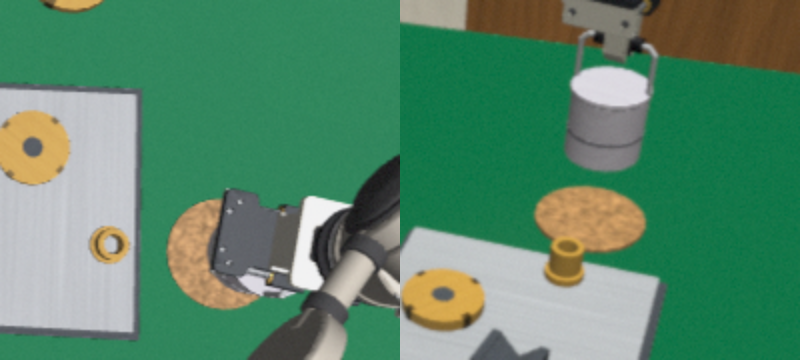

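The canister hangs upright over the pad, which is at about (590,217) in the right half of the view. I'll lower it to just above the pad, then feel for contact.

```bash
python3 -m crank '[{"dx":1.5,"dy":0.1,"dz":0,"spin":0},{"dx":3.5,"dy":0.1,"dz":0,"spin":0},{"dx":5.5,"dy":0.1,"dz":0,"spin":0},{"dx":7,"dy":0.1,"dz":0,"spin":0},{"dx":8,"dy":0.1,"dz":0,"spin":0},{"dx":8.5,"dy":0.1,"dz":0,"spin":0},{"dx":8.5,"dy":0.1,"dz":0,"spin":0},{"dx":8.5,"dy":0.1,"dz":0,"spin":0}]';python3 -m crank '[{"dx":0.1,"dy":0,"dz":0,"spin":0},{"dx":0.2,"dy":0,"dz":0,"spin":0},{"dx":0.3,"dy":0,"dz":0,"spin":0},{"dx":0.4,"dy":0,"dz":0,"spin":0},{"dx":0.4,"dy":0,"dz":0,"spin":0}]'; python3 -c "
from h import *
go([477.5,-344,123.5],None)
s=cam('side')
cv2.imwrite('pics/g5.png',cv2.resize(s['frame'][80:260,330:530],None,fx=3,fy=3))"
```

```text
time: 8.07
tool_pos: [477.6, -344.9, 130.4]
tcp_rot: [2.574, 1.57, -0.813]
contact_force: [-0.5, -0.6, -4.4]
grip_width: 15.0
time: 8.48
tool_pos: [477.2, -344.7, 125.7]
tcp_rot: [2.019, 1.571, -1.369]
contact_force: [0.1, 0.7, -6.0]
grip_width: 14.8
dx 0.22 dy -0.07 dz -0.01 spin 0.000 head -104.1 pos [ 477.2 -344.7  125.7] F [ 0.1  0.7 -6. ] w 14.8 t 8.48 q [-0.76  0.55  1.48 -0.    1.11  1.06]
```

View pics/g5.png

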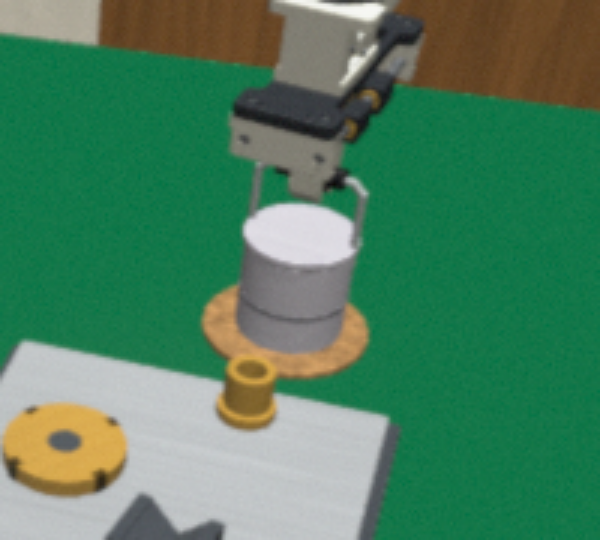

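It's centred over the pad and not yet in contact. I'll go on in small steps.

```bash
Z='';python3 -m crank '[{"dx":0.1,"dy":0,"dz":0,"spin":0},{"dx":0.1,"dy":0,"dz":0,"spin":0},{"dx":0.2,"dy":0,"dz":0,"spin":0},{"dx":0.2,"dy":0,"dz":0,"spin":0}]';python3 -m crank '[{"dx":0.1,"dy":0,"dz":0,"spin":0},{"dx":0.1,"dy":0,"dz":0,"spin":0},{"dx":0.1,"dy":0,"dz":0,"spin":0}]'
```

```text
time: 8.87
tool_pos: [477.3, -344.7, 123.7]
tcp_rot: [2.412, 1.571, -0.975]
contact_force: [-0.6, 0.2, -5.5]
grip_width: 14.9
time: 9.12
tool_pos: [477.6, -344.7, 123.6]
tcp_rot: [2.719, 1.569, -0.668]
contact_force: [-1.5, 2.9, 3.5]
grip_width: 15.4
```

The force changed from −5.5 to +3.5 N, so the canister is standing on the pad. I'll release it and rise.

```bash
python3 -m crank '[{"dx":0,"dy":0,"dz":0,"spin":0},{"dx":0,"dy":0,"dz":0,"spin":0},{"dx":0,"dy":0,"dz":0,"spin":0},{"dx":0,"dy":0,"dz":0,"spin":0},{"dx":0,"dy":0,"dz":0,"spin":0},{"dx":0,"dy":0,"dz":0,"spin":0},{"dx":0,"dy":0,"dz":0,"spin":0},{"dx":0,"dy":0,"dz":0,"spin":0}]' 60;python3 -m crank '[{"dx":-1,"dy":0,"dz":0,"spin":0},{"dx":-3,"dy":0,"dz":0,"spin":0},{"dx":-6,"dy":0,"dz":0,"spin":0},{"dx":-9,"dy":0,"dz":0,"spin":0},{"dx":-11,"dy":0,"dz":0,"spin":0},{"dx":-11,"dy":0,"dz":0,"spin":0}]' ; python3 -c "
from h import *
go([604,-190,150],-4)
s=cam('side');t=cam('top')
cv2.imwrite('pics/t6.png',t['frame']);cv2.imwrite('pics/s6.png',s['frame'])"
```

```text
time: 9.78
tool_pos: [477.2, -344.7, 122.7]
tcp_rot: [1.861, 1.571, -1.527]
contact_force: [-0.1, 0.3, -0.6]
grip_width: 54.8
time: 10.28
tool_pos: [478.9, -346.2, 238.8]
tcp_rot: [2.628, 1.561, -0.759]
contact_force: [0.0, -0.8, 0.4]
grip_width: 54.9
dx 8.87 dy -18.24 dz -8.25 spin -1.747 head -104.1 pos [ 478.9 -346.2  238.8] F [ 0.  -0.8  0.4] w 54.9 t 10.28 q [-0.76  0.45  1.32 -0.    1.36  1.06]
```

View pics/s6.png

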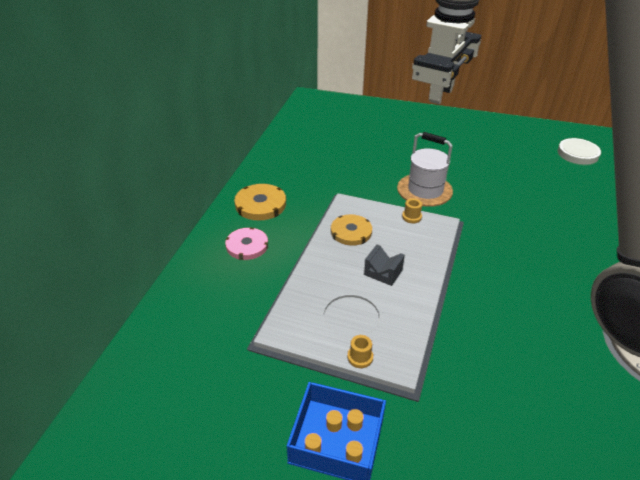

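View pics/t6.png

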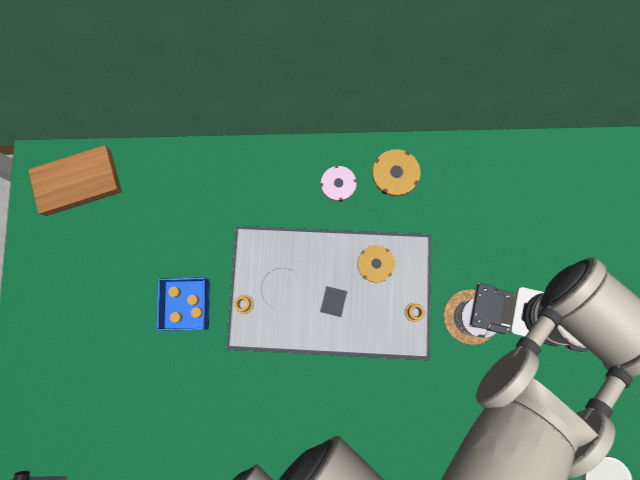

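The canister stands upright on the pad at side (428,178), clear of the gripper. The empty nest's rim arc shows at top (262–300, 267–308). Next I'll measure the nest from its arc in both views, and the V-block and nut again.

```bash
python3 - <<'E'
from h import *
go([604,-190,150],-4)
s=cam('side');t=cam('top')
for X in([550,104,18],[543.5,-10.6,18]): print(proj(t,X).round(1),proj(s,X).round(1))
# nest arc: dark/light thin edges by local contrast, rays onto plate, circle fit
for n,c,roi in(("top",t,(255,260,305,312)),("side",s,(315,290,390,330))):
    x0,y0,x1,y1=roi; g=cv2.cvtColor(c["frame"],cv2.COLOR_BGR2GRAY); bh=cv2.morphologyEx(g,cv2.MORPH_BLACKHAT,np.ones((7,7),np.uint8))
    ys,xs=np.nonzero(bh[y0:y1,x0:x1]>18); P=np.array([onz(c,(x+x0,y+y0),18)[:2] for x,y in zip(xs,ys)])
    P=P[np.hypot(*(P-[550,104]).T)<60]; P=P[np.hypot(*(P-[550,104]).T)>40]
    w=np.ones(len(P))
    from scipy.optimize import least_squares
    r=least_squares(lambda p:np.hypot(P[:,0]-p[0],P[:,1]-p[1])-50,[550,104],loss='soft_l1'); print(n,len(P),r.x,np.abs(r.fun).mean())
cv2.imwrite("pics/z7.png",np.hstack([cv2.resize(t["frame"][250:325,240:340],None,fx=4,fy=4),cv2.resize(s["frame"][275:350,300:400],None,fx=4,fy=4)]))
E
```

```text
dx 8.39 dy -18.11 dz -8.48 spin -1.747 head -104.1 pos [ 477.4 -344.8  234. ] F [-0.7 -0.1 -1.3] w 55.4 t 10.38 q [-0.76  0.45  1.33 -0.    1.36  1.06]
[281.4 289. ] [352.9 315.8]
[329.6 291. ] [369.9 273.7]
top 52 [551.09558239 103.33122981] 0.7579939179589137
side 208 [552.86590443 105.44683359] 1.6328007451968227
```

View pics/z7.png

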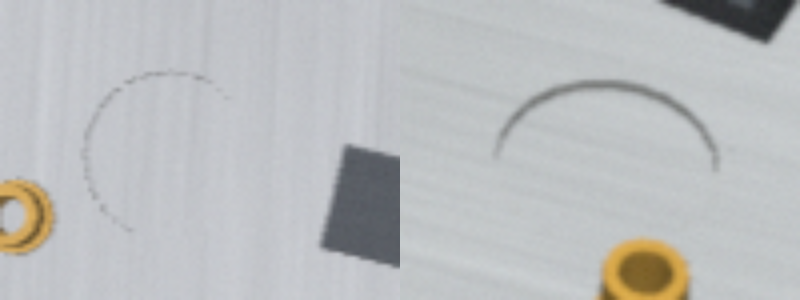

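```bash
python3 -c "
from h import *
go([600,-200,220],-3.7)"
```

```text
dx 1.19 dy -16.99 dz -8.44 spin -1.752 head -104.1 pos [ 476.8 -344.3  231.9] F [ 0.5 -0.3  0.5] w 54.8 t 10.48 q [-0.76  0.46  1.33 -0.    1.35  1.06]
```

```bash
python3 -m crank '[{"dx":0,"dy":-3,"dz":-1.5,"spin":-0.12},{"dx":0,"dy":-6,"dz":-3,"spin":-0.24},{"dx":0,"dy":-9,"dz":-4.5,"spin":-0.36},{"dx":0,"dy":-12,"dz":-6,"spin":-0.48},{"dx":0,"dy":-15,"dz":-7.5,"spin":-0.6},{"dx":0,"dy":-17,"dz":-8.4,"spin":-0.72},{"dx":0,"dy":-17,"dz":-8.4,"spin":-1.75},{"dx":0,"dy":-17,"dz":-8.4,"spin":-1.75},{"dx":0,"dy":-17,"dz":-8.4,"spin":-1.75},{"dx":0,"dy":-17,"dz":-8.4,"spin":-1.75},{"dx":0,"dy":-17,"dz":-8.4,"spin":-1.75},{"dx":0,"dy":-17,"dz":-8.4,"spin":-1.75},{"dx":0,"dy":-17,"dz":-8.4,"spin":-1.75},{"dx":0,"dy":-17,"dz":-8.4,"spin":-1.75},{"dx":0,"dy":-17,"dz":-8.4,"spin":-1.75},{"dx":0,"dy":-17,"dz":-8.4,"spin":-1.75},{"dx":0,"dy":-17,"dz":-8.4,"spin":-1.75}]' 55; python3 -c "
from h import *
go([600,-200,23],-3.7)
s=cam('side');t=cam('top')
cv2.imwrite('pics/z8.png',np.hstack([t['frame'][200:400,220:520],s['frame'][100:300,230:530]]))"
```

```text
time: 11.9
tool_pos: [599.7, -200.1, 231.5]
tcp_rot: [-1.899, 1.569, 2.745]
contact_force: [-1.5, 0.2, -0.0]
grip_width: 50.4
dx 20.85 dy 0.07 dz 0.00 spin -0.004 head -3.9 pos [ 599.7 -200.1  231.5] F [-1.5  0.2 -0. ] w 50.4 t 11.90 q [-0.44  0.54  1.19 -0.    1.41 -0.37]
```

View pics/z8.png

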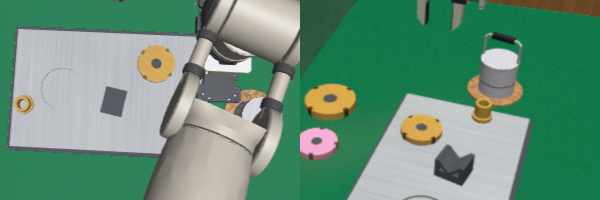

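```bash
python3 -m crank '[{"dx":3,"dy":0,"dz":0,"spin":0},{"dx":6,"dy":0,"dz":0,"spin":0},{"dx":9,"dy":0,"dz":0,"spin":0},{"dx":12,"dy":0,"dz":0,"spin":0},{"dx":14,"dy":0,"dz":0,"spin":0},{"dx":15,"dy":0,"dz":0,"spin":0},{"dx":15,"dy":0,"dz":0,"spin":0}]'; python3 -c "
from h import *
go([600,-200,23],-3.7)
s=cam('side')
cv2.imwrite('pics/z9.png',s['frame'][0:300,230:640])"
```

```text
time: 12.58
tool_pos: [598.8, -199.7, 80.1]
tcp_rot: [-1.928, 1.566, 2.717]
contact_force: [-0.7, 0.6, -0.3]
grip_width: 50.1
dx 5.71 dy 0.15 dz 0.03 spin -0.003 head -3.9 pos [ 598.8 -199.7   80.1] F [-0.7  0.6 -0.3] w 50.1 t 12.58 q [-0.44  0.67  1.39 -0.    1.08 -0.38]
```

View pics/z9.png

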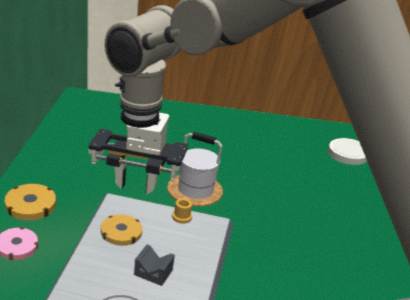

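```bash
python3 -m crank '[{"dx":2,"dy":0.1,"dz":0,"spin":0},{"dx":4,"dy":0.1,"dz":0,"spin":0},{"dx":5,"dy":0.1,"dz":0,"spin":0},{"dx":5.6,"dy":0.1,"dz":0,"spin":0},{"dx":5.6,"dy":0.1,"dz":0,"spin":0},{"dx":5.6,"dy":0.1,"dz":0,"spin":0}]'; python3 -c "
from h import *
go([600.5,-175,23],-3.7)
s=cam('side')
cv2.imwrite('pics/z10.png',cv2.resize(s['frame'][100:300,290:490],None,fx=3,fy=3))"
```

```text
time: 13.13
tool_pos: [601.8, -200.7, 27.8]
tcp_rot: [1.161, 1.569, -0.477]
contact_force: [-0.1, -0.2, 0.3]
grip_width: 50.8
dx 0.48 dy -0.30 dz -2.55 spin -0.003 head -3.8 pos [ 601.8 -200.7   27.8] F [-0.1 -0.2  0.3] w 50.8 t 13.13 q [-0.44  0.74  1.43 -0.    0.97 -0.38]
```

View pics/z10.png

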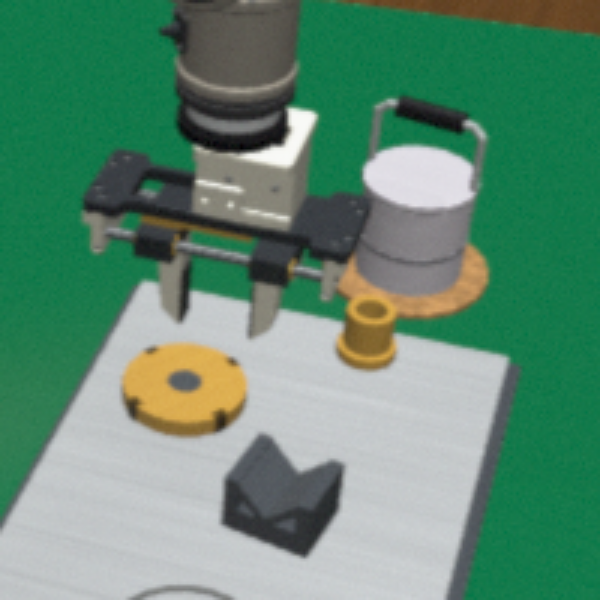

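The open fork stands behind the nut, with bushing 2 and the canister clear. I'll let it settle and read it again.

```bash
python3 -m crank '[{"dx":0.1,"dy":0,"dz":0,"spin":0},{"dx":0.1,"dy":0,"dz":0,"spin":0},{"dx":0.1,"dy":0,"dz":0,"spin":0}]'; python3 -c "
from h import *
for i in range(3):
  go([601,-175,23],-3.7); cam('side')
"
```

```text
time: 13.43
tool_pos: [601.4, -200.5, 26.3]
tcp_rot: [1.098, 1.57, -0.54]
contact_force: [0.5, 0.7, 0.1]
grip_width: 50.3
dx 0.33 dy -0.21 dz -2.54 spin -0.002 head -3.8 pos [ 601.4 -200.5   26.3] F [0.5 0.7 0.1] w 50.3 t 13.43 q [-0.44  0.74  1.43 -0.    0.97 -0.38]
dx 0.32 dy -0.21 dz -2.54 spin -0.002 head -3.8 pos [ 601.4 -200.5   26.2] F [-0.2 -0.  -0.5] w 50.9 t 13.48 q [-0.44  0.74  1.43 -0.    0.97 -0.38]
dx 0.31 dy -0.20 dz -2.53 spin -0.002 head -3.8 pos [ 601.3 -200.4   26.1] F [-0.5  0.6 -0.8] w 50.6 t 13.53 q [-0.44  0.74  1.43 -0.    0.97 -0.38]
```

```bash
python3 -m crank '[{"dx":0.2,"dy":-0.1,"dz":0,"spin":0},{"dx":0.3,"dy":-0.2,"dz":0,"spin":0},{"dx":0.3,"dy":-0.2,"dz":-0.5,"spin":0},{"dx":0.3,"dy":-0.2,"dz":-1.2,"spin":0},{"dx":0.3,"dy":-0.2,"dz":-2,"spin":0},{"dx":0.3,"dy":-0.2,"dz":-2.8,"spin":0},{"dx":0.3,"dy":-0.2,"dz":-3.4,"spin":0},{"dx":0.3,"dy":-0.2,"dz":-4,"spin":0},{"dx":0.3,"dy":-0.2,"dz":-4.5,"spin":0},{"dx":0.3,"dy":-0.2,"dz":-5,"spin":0},{"dx":0.3,"dy":-0.2,"dz":-5,"spin":0}]'; cat >> h.py <<'E'
def nut(c,near,zt=32):
    u=proj(c,[*near,zt]); x,y=map(int,u); r=32; f=cv2.cvtColor(c["frame"],cv2.COLOR_BGR2HSV)[y-r:y+r,x-r:x+r].astype(int)
    m=(f[...,0]>10)&(f[...,0]<28)&(f[...,1]>100)&(f[...,2]>80); b=max(blobs(m,30),key=cv2.contourArea)
    e=cv2.fitEllipse(cv2.convexHull(b)); return (e[0][0]+x-r,e[0][1]+y-r),e[1]
def plug(c,near,zt=32,r=9):
    u=proj(c,[*near,zt]); x,y=map(int,u); f=cv2.cvtColor(c["frame"],cv2.COLOR_BGR2HSV)[y-r:y+r,x-r:x+r].astype(int)
    b=max(blobs((f[...,1]<110)&(f[...,2]<120),10),key=cv2.contourArea); M=cv2.moments(b); p=(M["m10"]/M["m00"]+x-r,M["m01"]/M["m00"]+y-r); return p,onz(c,p,zt)
E
python3 -c "
from h import *
go([611,-20,23],-3.7)
s=cam('side')
cv2.imwrite('pics/z11.png',cv2.resize(s['frame'][100:300,290:490],None,fx=3,fy=3))
try: print(plug(s,(604.5,-117),r=12))
except Exception as e: print(e)"
```

```text
time: 14.5
tool_pos: [602.5, -149.3, 22.8]
tcp_rot: [-2.618, 1.57, 2.028]
contact_force: [1.2, -0.1, -0.5]
grip_width: 50.7
dx -0.02 dy -0.01 dz -12.95 spin -0.002 head -3.8 pos [ 602.5 -149.3   22.8] F [ 1.2 -0.1 -0.5] w 50.7 t 14.50 q [-0.37  0.73  1.47  0.    0.94 -0.3 ]
((351.44444444444446, 233.48444444444445), array([ 603.11058399, -102.31919313,   32.        ]))
```

View pics/z11.png

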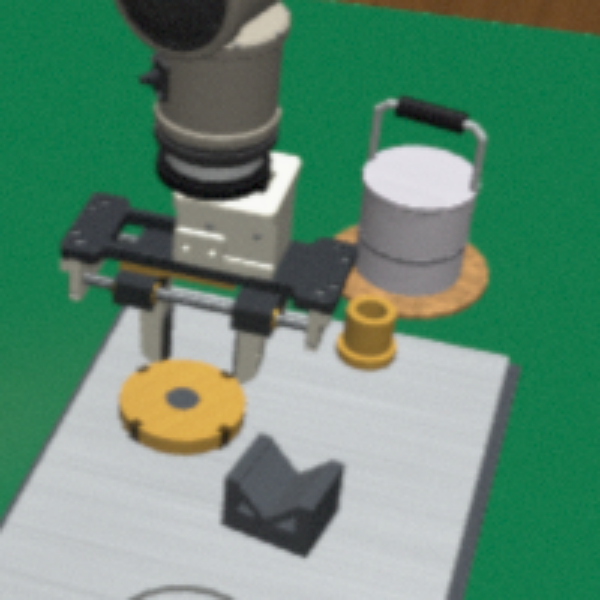

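The fork seats on the nut and slides it. The plug is at side px (351,233), which puts the nut near (603.5,−103). I'll continue.

```bash
python3 -m crank '[{"dx":0,"dy":0,"dz":-0.5,"spin":0},{"dx":0,"dy":0,"dz":-1.2,"spin":0},{"dx":0,"dy":0,"dz":-2,"spin":0},{"dx":0,"dy":0,"dz":-2.8,"spin":0},{"dx":0,"dy":0,"dz":-3.6,"spin":0},{"dx":0,"dy":0,"dz":-4.4,"spin":0},{"dx":0,"dy":0,"dz":-5.2,"spin":0},{"dx":0,"dy":0,"dz":-6,"spin":0},{"dx":0,"dy":0,"dz":-6.5,"spin":0},{"dx":0,"dy":0,"dz":-7,"spin":0},{"dx":0,"dy":0,"dz":-7,"spin":0}]'; python3 -c "
from h import *
go([611,-10,23],-3.7)
s=cam('side')
cv2.imwrite('pics/z12.png',cv2.resize(s['frame'][140:340,270:470],None,fx=3,fy=3))
try: print(plug(s,(608,-34),r=12))
except Exception as e: print(e)"
```

```text
time: 15.47
tool_pos: [607.2, -79.1, 22.7]
tcp_rot: [-2.904, 1.57, 1.742]
contact_force: [-0.5, 0.0, 0.4]
grip_width: 50.2
dx -0.03 dy -0.08 dz -6.92 spin -0.002 head -3.8 pos [607.2 -79.1  22.7] F [-0.5  0.   0.4] w 50.2 t 15.47 q [-0.25  0.71  1.5   0.    0.93 -0.19]
((340.77131782945736, 254.82170542635657), array([607.91930232, -32.35074298,  32.        ]))
```

View pics/z12.png

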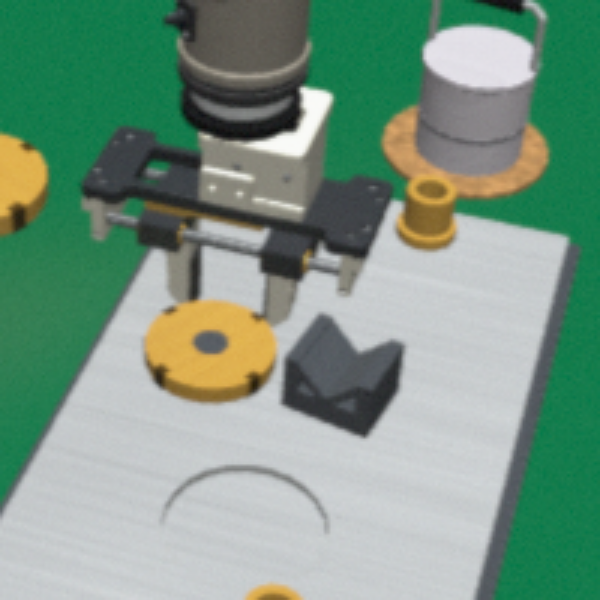

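```bash
python3 -m crank '[{"dx":0,"dy":0,"dz":-0.5,"spin":0},{"dx":0,"dy":0,"dz":-1.2,"spin":0},{"dx":0,"dy":0,"dz":-2,"spin":0},{"dx":0,"dy":0,"dz":-2.8,"spin":0},{"dx":0,"dy":0,"dz":-3.6,"spin":0},{"dx":0,"dy":0,"dz":-4.4,"spin":0},{"dx":0,"dy":0,"dz":-5.2,"spin":0},{"dx":0,"dy":0,"dz":-6,"spin":0},{"dx":0,"dy":0,"dz":-6.5,"spin":0},{"dx":0,"dy":0,"dz":-7,"spin":0},{"dx":0,"dy":0,"dz":-7,"spin":0},{"dx":0,"dy":0,"dz":-7,"spin":0}]'; python3 -c "
from h import *
go([611,-10,23],-3.7)
s=cam('side')
cv2.imwrite('pics/z13.png',cv2.resize(s['frame'][160:360,250:450],None,fx=3,fy=3))
try: print(plug(s,(612,36),r=12))
except Exception as e: print(e)"
```

```text
time: 16.52
tool_pos: [611.9, -10.0, 22.7]
tcp_rot: [-3.125, 1.57, 1.521]
contact_force: [1.0, 0.5, 0.1]
grip_width: 50.6
dx -0.03 dy -0.09 dz 0.01 spin -0.002 head -3.8 pos [611.9 -10.   22.7] F [1.  0.5 0.1] w 50.6 t 16.52 q [-0.14  0.71  1.5   0.    0.93 -0.08]
((329.0, 278.0), array([613.00556825,  37.07471078,  32.        ]))
```

View pics/z13.png

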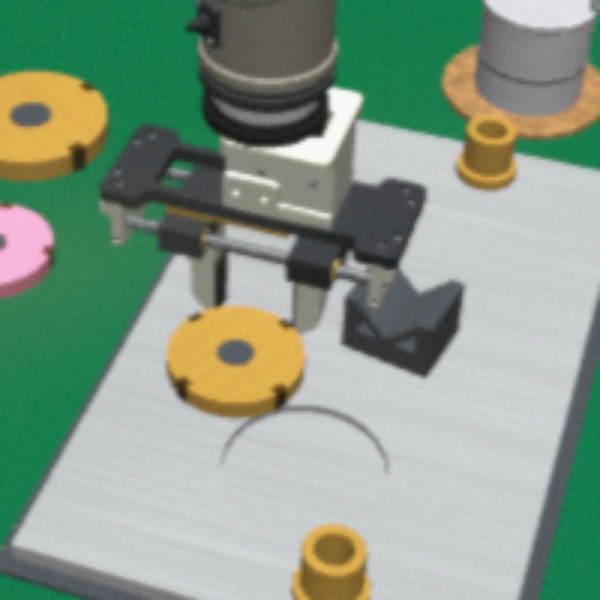

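The nut is past the V-block, at about (613,36) (side px (329,278)). I'll back off, lift, turn, and set the fork behind it on the line to the nest.

```bash
python3 -m crank '[{"dx":0,"dy":0,"dz":1.5,"spin":0},{"dx":0,"dy":0,"dz":3,"spin":0},{"dx":-1.5,"dy":0,"dz":3,"spin":0},{"dx":-4,"dy":0,"dz":3,"spin":0},{"dx":-5,"dy":0,"dz":3,"spin":0},{"dx":-5,"dy":0,"dz":3,"spin":0}]'; python3 -c "
from h import *
s=cam('side');t=cam('top')
print(plug(s,(613,36),r=12))
go([664,-19,70],42.7)
"
```

```text
time: 17.07
tool_pos: [611.6, -42.4, 75.5]
tcp_rot: [1.419, 1.565, -0.22]
contact_force: [-0.3, 0.1, -0.1]
grip_width: 50.3
((329.0, 278.0), array([613.00556825,  37.07471078,  32.        ]))
dx 0.25 dy 5.26 dz -2.60 spin -0.813 head -3.9 pos [609.7 -41.3  72.5] F [-0.7  0.4 -0.3] w 50.4 t 17.17 q [-0.19  0.65  1.47 -0.    1.03 -0.13]
```

```bash
python3 -m crank '[{"dx":0,"dy":2,"dz":-1,"spin":-0.12},{"dx":0,"dy":4,"dz":-2,"spin":-0.24},{"dx":0,"dy":5.2,"dz":-2.6,"spin":-0.36},{"dx":0,"dy":5.2,"dz":-2.6,"spin":-0.48},{"dx":0,"dy":5.2,"dz":-2.6,"spin":-0.6},{"dx":0,"dy":5.2,"dz":-2.6,"spin":-0.72},{"dx":0,"dy":5.2,"dz":-2.6,"spin":-0.81},{"dx":0,"dy":5.2,"dz":-2.6,"spin":-0.81},{"dx":0,"dy":5.2,"dz":-2.6,"spin":-0.81}]'; python3 -c "
from h import *
s=cam('side');t=cam('top')
cv2.imwrite('pics/z14.png',np.hstack([cv2.resize(t['frame'][200:350,200:400],None,fx=2,fy=2),cv2.resize(s['frame'][200:350,250:450],None,fx=2,fy=2)]))
go([664,-19,23],42.7)
"
```

```text
time: 17.92
tool_pos: [662.8, -18.1, 71.2]
tcp_rot: [-2.412, 1.569, 3.04]
contact_force: [-0.1, 0.3, 0.0]
grip_width: 50.3
dx 4.89 dy 0.01 dz 0.13 spin -0.005 head 42.4 pos [663.1 -18.2  71.9] F [-0.8 -1.6  0.2] w 50.4 t 18.02 q [-0.14  0.73  1.29 -0.    1.12 -0.88]
```

View pics/z14.png

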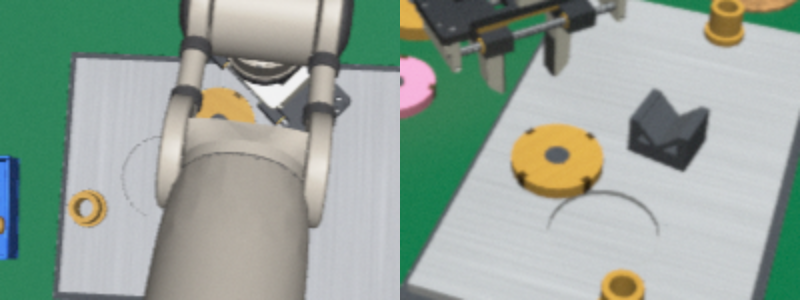

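```bash
python3 -m crank '[{"dx":2,"dy":0,"dz":0,"spin":0},{"dx":4,"dy":0,"dz":0,"spin":0},{"dx":4.7,"dy":0,"dz":0,"spin":0},{"dx":4.9,"dy":0,"dz":0,"spin":0},{"dx":4.9,"dy":0,"dz":0,"spin":0},{"dx":4.9,"dy":0,"dz":0,"spin":0},{"dx":4.9,"dy":0,"dz":-0.5,"spin":0},{"dx":4.9,"dy":0,"dz":-1.2,"spin":0},{"dx":4.9,"dy":0,"dz":-1.9,"spin":0},{"dx":4.9,"dy":0,"dz":-2.6,"spin":0},{"dx":4.9,"dy":0,"dz":-3.2,"spin":0},{"dx":4.9,"dy":0,"dz":-3.8,"spin":0},{"dx":4.9,"dy":0,"dz":-4.4,"spin":0},{"dx":4.9,"dy":0,"dz":-5,"spin":0},{"dx":4.9,"dy":0,"dz":-5,"spin":0}]'; python3 -c "
from h import *
s=cam('side')
cv2.imwrite('pics/z15.png',cv2.resize(s['frame'][200:400,250:450],None,fx=3,fy=3))
try: print(plug(s,(598,51),r=12))
except Exception as e: print(e)
go([550.5+.678*46,103.8-.735*46,23],42.7)
"
```

```text
time: 19.27
tool_pos: [629.0, 19.7, 23.9]
tcp_rot: [-3.077, 1.57, 2.379]
contact_force: [0.2, -0.4, 0.9]
grip_width: 50.4
((335.0444444444444, 285.984126984127), array([596.62692411,  54.2107916 ,  32.        ]))
dx 0.09 dy -0.07 dz -6.93 spin -0.002 head 42.6 pos [629.1  19.4  23.8] F [ 0.4 -0.2  0.2] w 50.7 t 19.32 q [-0.09  0.74  1.44  0.    0.96 -0.83]
```

View pics/z15.png

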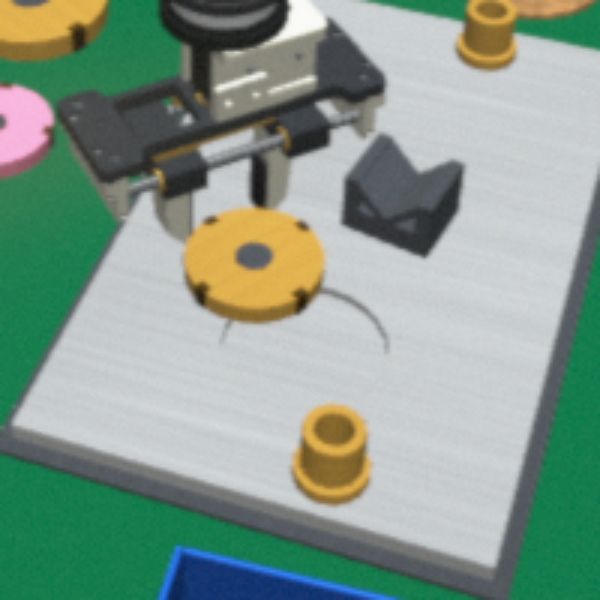

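```bash
python3 -m crank '[{"dx":0.1,"dy":0,"dz":-0.5,"spin":0},{"dx":0.1,"dy":0,"dz":-1,"spin":0},{"dx":0.1,"dy":0,"dz":-1.6,"spin":0},{"dx":0.1,"dy":0,"dz":-2.2,"spin":0},{"dx":0.1,"dy":-0.05,"dz":-2.8,"spin":0},{"dx":0.1,"dy":-0.05,"dz":-3.4,"spin":0},{"dx":0.1,"dy":-0.1,"dz":-4,"spin":0},{"dx":0.1,"dy":-0.1,"dz":-4.5,"spin":0},{"dx":0.1,"dy":-0.1,"dz":-5,"spin":0},{"dx":0.1,"dy":-0.1,"dz":-5.3,"spin":0},{"dx":0.1,"dy":-0.1,"dz":-5.3,"spin":0}]'; python3 -c "
from h import *
s=cam('side')
cv2.imwrite('pics/z16.png',cv2.resize(s['frame'][200:400,250:450],None,fx=3,fy=3))
try: print(plug(s,(560,92),r=12))
except Exception as e: print(e)
go([550.5+.678*46,103.8-.735*46,23],42.7)
"
```

```text
time: 20.23
tool_pos: [591.8, 58.1, 22.4]
tcp_rot: [-2.697, 1.569, 2.758]
contact_force: [1.5, -0.0, 1.9]
grip_width: 50.5
((349.66439909297054, 305.94104308390024), array([558.66696479,  95.0527464 ,  32.        ]))
dx -0.07 dy 0.06 dz -1.58 spin -0.002 head 42.6 pos [591.9  57.9  22.3] F [1.2 0.3 0.3] w 50.3 t 20.28 q [-0.03  0.69  1.55  0.    0.9  -0.78]
```

View pics/z16.png

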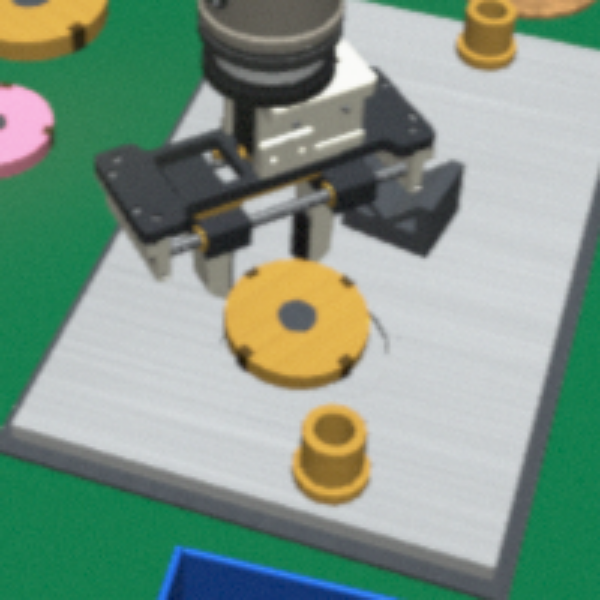

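The nut overlaps the nest, about 12 mm short. I'll push slowly for the rest.

```bash
python3 -m crank '[{"dx":-0.1,"dy":0,"dz":-0.2,"spin":0},{"dx":-0.1,"dy":0,"dz":-0.4,"spin":0},{"dx":-0.1,"dy":0,"dz":-0.6,"spin":0},{"dx":-0.1,"dy":0,"dz":-0.8,"spin":0},{"dx":-0.1,"dy":0,"dz":-1,"spin":0},{"dx":-0.1,"dy":0,"dz":-1,"spin":0}]'; python3 -c "
from h import *
s=cam('side')
cv2.imwrite('pics/z17.png',cv2.resize(s['frame'][200:400,250:450],None,fx=3,fy=3))
try: print(plug(s,(553,102),r=12))
except Exception as e: print(e)
go([550.5+.678*46,103.8-.735*46,23],42.7)
"
```

```text
time: 20.78
tool_pos: [585.6, 64.8, 23.5]
tcp_rot: [-2.446, 1.57, 3.009]
contact_force: [0.8, -0.1, 0.1]
grip_width: 50.5
((352.0671834625323, 310.7312661498708), array([551.85762281, 104.96338828,  32.        ]))
dx 0.06 dy 0.06 dz -0.66 spin -0.002 head 42.6 pos [585.7  64.7  23.6] F [-0.7  0.6  0.3] w 50.7 t 20.83 q [-0.02  0.68  1.57  0.    0.89 -0.76]
```

View pics/z17.png

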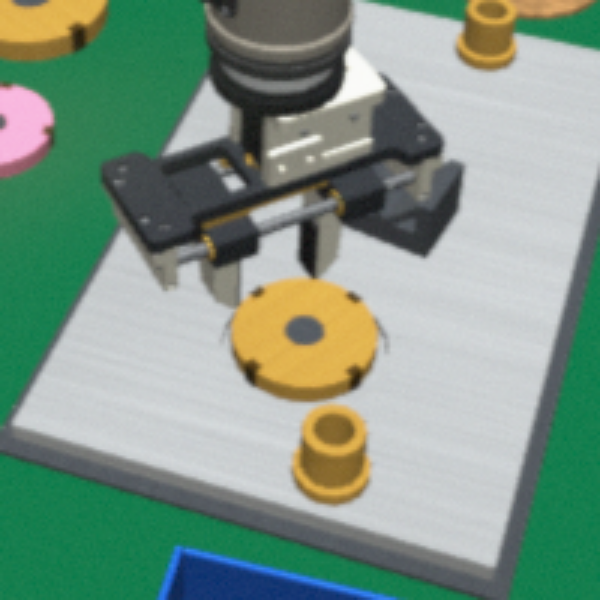

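```bash
python3 -m crank '[{"dx":0,"dy":0,"dz":0.5,"spin":0},{"dx":0,"dy":0,"dz":1.5,"spin":0},{"dx":0,"dy":0,"dz":3,"spin":0},{"dx":-1,"dy":0,"dz":4,"spin":0},{"dx":-4,"dy":0,"dz":4,"spin":0},{"dx":-7,"dy":0,"dz":4,"spin":0},{"dx":-7,"dy":0,"dz":4,"spin":0}]'; python3 -c "
from h import *
s=cam('side');t=cam('top')
print(plug(s,(553,102),r=12)); p=plug(s,(553,102),r=12)[0]; print(onz(s,p,25))
cv2.imwrite('pics/z18.png',cv2.resize(s['frame'][270:350,300:400],None,fx=6,fy=6,interpolation=cv2.INTER_CUBIC));cv2.imwrite('pics/z18t.png',t['frame'])
"
```

```text
time: 21.42
tool_pos: [617.4, 33.8, 99.7]
tcp_rot: [0.758, 1.56, -0.071]
contact_force: [0.9, 0.5, 0.3]
grip_width: 50.4
((352.05089058524175, 310.78880407124683), array([551.85344656, 105.10410188,  32.        ]))
[553.03116093  98.90303209  25.        ]
```

View pics/z18.png

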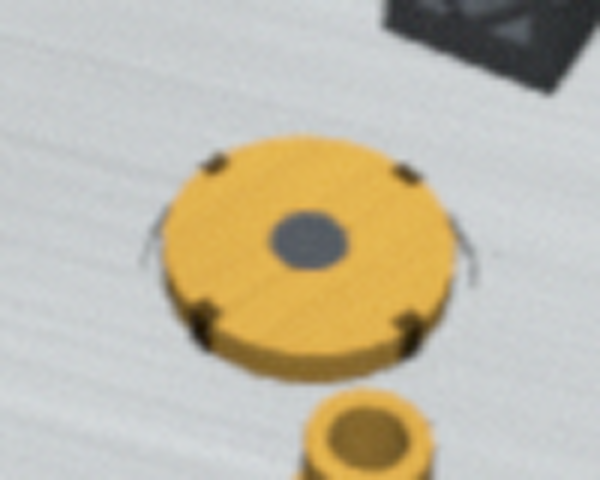

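View pics/z18t.png

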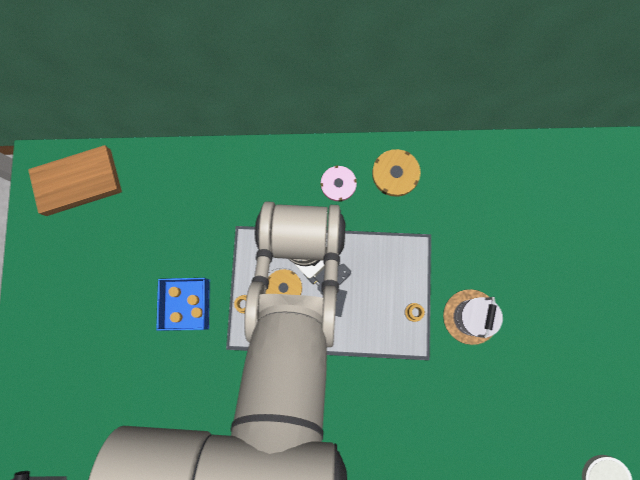

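```bash
python3 -c "
from h import *
s=cam('side');t=cam('top')
a=plug(s,(553,102),r=12)[0]; b=plug(t,(553,100),zt=28,r=9)[0]
print(a,b,tri(s,a,t,b))
for z in(25,32): print(z,onz(s,a,z)[:2],onz(t,b,z)[:2])
b2=cv2.resize(t['frame'][260:310,255:315],None,fx=8,fy=8,interpolation=cv2.INTER_CUBIC);cv2.imwrite('pics/z19.png',b2)
"
```

```text
(352.1119592875318, 310.6819338422392) (284.0, 288.21153846153845) (array([552.39514071,  97.4293377 ,  23.69486145]), 1.878434084915991)
25 [552.98602627  98.62346236] [551.23880143  97.18598788]
32 [551.80874256 104.82719973] [550.76025307  96.53831966]
```

View pics/z19.png

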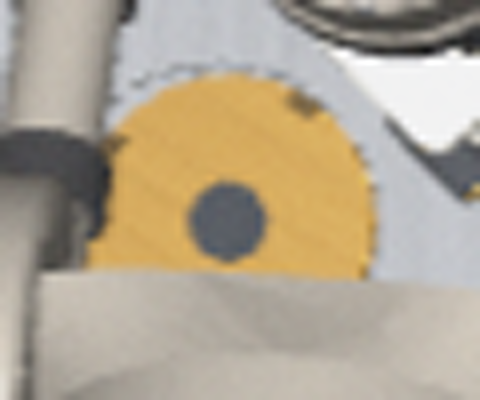

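```bash
python3 -m crank '[{"dx":-3,"dy":0,"dz":0,"spin":0},{"dx":-6,"dy":0,"dz":0,"spin":0},{"dx":-9,"dy":-1,"dz":2,"spin":0},{"dx":-12,"dy":-3,"dz":5,"spin":0},{"dx":-13,"dy":-5,"dz":8,"spin":0},{"dx":-13,"dy":-8,"dz":11,"spin":0},{"dx":-13,"dy":-10,"dz":13,"spin":0},{"dx":-13,"dy":-12,"dz":15,"spin":0},{"dx":-13,"dy":-12,"dz":15,"spin":0},{"dx":-13,"dy":-12,"dz":15,"spin":0}]'; python3 -c "
from h import *
go([600,-200,230])
s=cam('side');t=cam('top')
a=plug(s,(553,102),r=12)[0]; b=plug(t,(553,100),zt=28,r=9)[0]
print(a,b,tri(s,a,t,b))
for c,z in((s,30),(t,27)): e=nut(c,(552,100),z); print(e,onz(c,e[0],25))
cv2.imwrite('pics/z20.png',np.hstack([cv2.resize(t['frame'][260:320,250:320],None,fx=5.7,fy=5.7),cv2.resize(s['frame'][280:340,315:385],None,fx=5.7,fy=5.7)]));cv2.imwrite('pics/t20.png',t['frame']);cv2.imwrite('pics/s20.png',s['frame'])
"
```

```text
time: 22.45
tool_pos: [625.8, -158.2, 221.8]
tcp_rot: [-2.707, 1.568, 2.745]
contact_force: [-0.9, -0.1, 0.2]
grip_width: 50.2
dx -0.82 dy -4.72 dz 1.35 spin 0.000 head 42.4 pos [ 625.8 -158.2  221.8] F [-0.9 -0.1  0.2] w 50.2 t 22.45 q [-0.37  0.57  1.16  0.    1.41 -1.11]
(352.0952380952381, 310.7393483709273) (284.0, 288.21153846153845) (array([552.41127241,  97.44343278,  23.55047166]), 1.889443526982788)
((351.97798919677734, 313.6497001647949), (40.43921661376953, 48.79716491699219)) [551.56205147 105.55608579  25.        ]
((284.1521224975586, 288.39287185668945), (35.80455017089844, 36.316368103027344)) [550.80489689  96.82629852  25.        ]
```

View pics/z20.png

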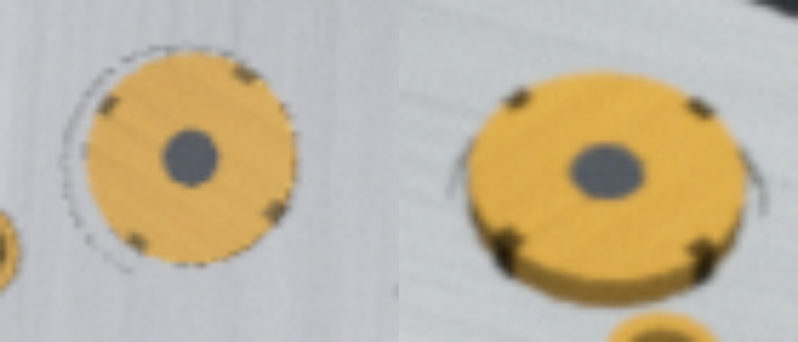

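View pics/t20.png

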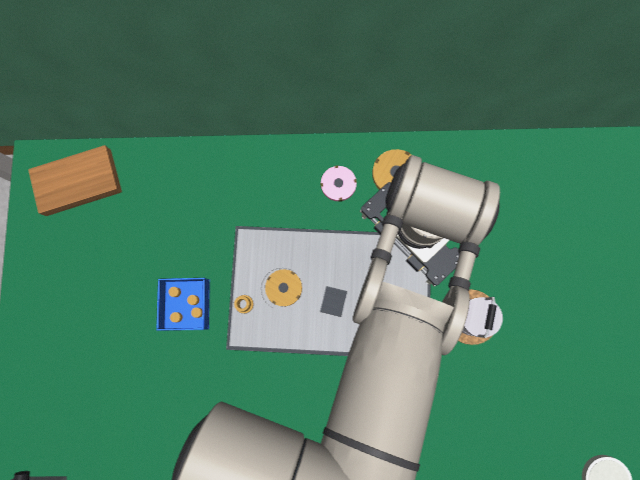

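View pics/s20.png

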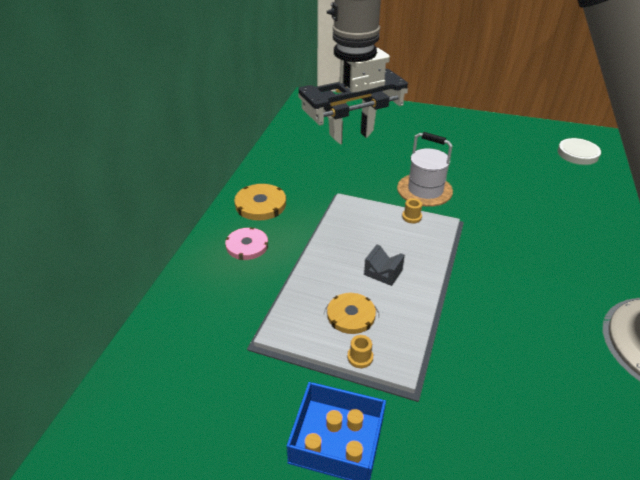

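The nut sits inside the nest outline, with the gap slightly uneven. To check for tilt, I'll triangulate the four rim slots and the plug.

```bash
python3 -c "
from h import *
s=cam('side');t=cam('top')
def slots(c,roi):
    x0,y0,x1,y1=roi; f=cv2.cvtColor(c['frame'][y0:y1,x0:x1],cv2.COLOR_BGR2HSV); f=cv2.resize(f,None,fx=6,fy=6,interpolation=cv2.INTER_CUBIC)
    v=f[...,2]; b=blobs(v<135,40)
    return sorted([(np.round((cv2.moments(k)['m10']/cv2.moments(k)['m00']+.0)/6+x0,1),np.round(cv2.moments(k)['m01']/cv2.moments(k)['m00']/6+y0,1),cv2.contourArea(k)) for k in b],key=lambda z:-z[2])[:8]
print(slots(t,(262,266,306,310)));print(slots(s,(322,288,380,336)))
T=dict(a=(250+108/5.7,260+104/5.7),b=(250+245/5.7,260+73/5.7),c=(250+275/5.7,260+212/5.7),d=(250+136/5.7,260+242/5.7))
S=dict(a=(315+508/5.7,280+238/5.7),b=(315+516/5.7,280+98/5.7),c=(315+700/5.7,280+107/5.7),d=(315+702/5.7,280+246/5.7))
for k in T: print(k,tri(s,S[k],t,T[k]))
"
```

```text
[(np.float64(283.6), np.float64(287.8), 2448.5), (np.float64(298.9), np.float64(297.4), 214.5), (np.float64(269.0), np.float64(278.6), 122.0), (np.float64(293.1), np.float64(273.1), 117.0), (np.float64(274.1), np.float64(302.7), 97.5)]
[(np.float64(350.0), np.float64(327.6), 5897.0), (np.float64(351.6), np.float64(310.3), 3169.0), (np.float64(368.0), np.float64(299.1), 241.0), (np.float64(336.0), np.float64(297.5), 214.5)]
a (array([511.28893722, 133.60002186,  71.45622798]), 113.88854205971533)
b (array([520.59092737,  77.91639489,  73.7571055 ]), 118.46186213976519)
c (array([466.33575114,  69.83958798,  78.20633547]), 117.22811383184842)
d (array([457.00218593, 125.82736867,  77.50026553]), 113.32276505177938)
```

```bash
python3 -c "
from h import *
s=cam('side');t=cam('top')
T=dict(a=(250+108/5.7,260+104/5.7),b=(250+245/5.7,260+73/5.7),c=(250+275/5.7,260+212/5.7),d=(250+136/5.7,260+242/5.7))
S=dict(a=(315+(508-399)/5.7,280+238/5.7),b=(315+(516-399)/5.7,280+98/5.7),c=(315+(700-399)/5.7,280+107/5.7),d=(315+(702-399)/5.7,280+246/5.7))
for k in T: print(k,tri(s,S[k],t,T[k]))
for k in((436.,0),): pass
# neighbours / stationary check
for z in (25,): 
  e=nut(t,(552,98),z); print(onz(t,e[0],z))
for nm,near in(('b1',(514,191)),):
  u=proj(t,[*near,24]); print(u)
"
```

```text
a (array([576.39048676, 133.07360086,  25.33168995]), 1.7536824463097531)
b (array([588.77368501,  75.79182446,  25.78524642]), 2.389454305199777)
c (array([530.9193153 ,  63.61188977,  26.63857715]), 2.476452869374693)
d (array([518.50169997, 121.02377292,  27.3781995 ]), 0.9311910720744976)
[550.81606844  96.81793139  25.        ]
[244.45865302 304.62044933]
```

```bash
python3 -m crank '[{"dx":0,"dy":0,"dz":0,"spin":0},{"dx":0,"dy":0,"dz":0,"spin":0},{"dx":0,"dy":0,"dz":0,"spin":0},{"dx":0,"dy":0,"dz":0,"spin":0}]'; python3 -c "
from h import *
s=cam('side');t=cam('top'); s0=cv2.imread('pics/side0.png')
bs=blob(s,70,(412,125,455,148)); bt=blob(t,110,(480,295,500,335)); rs,rt=cv2.minAreaRect(bs),cv2.minAreaRect(bt); print(rs,rt,tri(s,rs[0],t,rt[0]))
# unchanged pieces in side view: mean abs diff vs start
for n,(x0,y0,x1,y1) in dict(b1=(345,332,378,370),b2=(401,197,426,224),vb=(378,266,405,286)).items(): print(n,np.abs(s['frame'][y0:y1,x0:x1].astype(int)-s0[y0:y1,x0:x1]).mean().round(2))
"
```

```text
time: 23.08
tool_pos: [626.5, -156.5, 223.8]
tcp_rot: [0.048, 1.571, -0.779]
contact_force: [0.2, -0.6, 0.0]
grip_width: 50.7
((434.249267578125, 138.90257263183594), (23.231491088867188, 6.958741188049316), 15.5241117477417) ((491.3056640625, 317.3698425292969), (7.248682022094727, 24.94038200378418), 10.619654655456543) (array([ 477.29738363, -345.26085089,  140.07795107]), 1.5230323512153188)
b1 4.32
b2 2.62
vb 3.82
```

```bash
python3 -c "
from h import *
s=cam('side');t=cam('top')
s0,t0=cv2.imread('pics/side0.png'),cv2.imread('pics/top0.png')
for n,a,b,(x0,y0,x1,y1) in (('b1s',s0,s['frame'],(345,340,378,370)),('b1t',t0,t['frame'],(230,290,260,320)),('b2s',s0,s['frame'],(401,197,426,224)),('vbt',t0,t['frame'],(315,282,353,322)),('bench noise',s0,s['frame'],(120,400,150,430))):
    g=lambda f:cv2.cvtColor(f[y0:y1,x0:x1],cv2.COLOR_BGR2GRAY).astype(np.float32)
    print(n,cv2.phaseCorrelate(g(a),g(b)),np.abs(g(a)-g(b)).mean())
bot.close_job()"
```

```text
b1s ((-0.03191725231051379, 0.045812476916102796), 0.9969201494146276) 1.6232324
b1t ((0.029537778303488693, 0.13241761387562256), 0.9688549905353122) 2.5877779
b2s ((0.47096843208444916, 0.40340811715449654), 1.0028448394492822) 2.2266667
vbt ((-0.25675170651307155, -0.04578777339138895), 0.9835807001590728) 2.8532894
bench noise ((6.333838010989327, 7.463960326428604), 0.28453078826268513) 2.5522223
the job is handed in; nothing more can be done
```

The canister is standing on the cork pad and the brass nut has dropped into the nest. I handed the job in at about 23 s, well under the 67 s limit.

**What I did:** I lifted the canister out by its handle, carried it over the stage and lowered it until the wrist force showed it standing, then released it. I then pushed the smaller brass nut with the half-open fingers, keeping it sliding on the plates: once past the V-block, then diagonally until it dropped.

**Last checks:**
- **Canister:** the grip measured (477, −345, 140) mm. The pad centre is about (477, −344), and an upright canister's grip should be at 142 mm.
- **Nut:** the plug in its top triangulated to a height of 23.6 mm and the four rim slots to 25–27 mm. Lying flat in the nest should give 25 mm.
- **V-block and bushings:** their image positions shifted by less than about 0.6 pixel from the start, with differences at noise level. They show no sign of having moved.

**What disagreed:**
- **Nut off centre:** it measured 6 to 6.5 mm from the nest centre towards −y, right at the 6 mm play limit. The gaps seen in the top picture suggest only about 3.5 mm.
- **Camera offset:** the two camera views differ by 1–2 mm.
- **Pad height:** triangulating the pad gave about 0 mm instead of 6 mm, because a bushing partly hid it in the side view. I went by touch there instead.

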